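# Fetch the stone cast from behind the powder jars

### The job

First move the three powder jars, one by one, out of the way to stand upright in the aluminium side tray, leaving the stone cast where it is; then fetch the cast and set it teeth up inside the white ring of the work mat, in the middle. Only then put each jar back, upright and in the middle of the coaster that has the colour of its cap, and leave everything released. Do not shift or knock over the tumbler of brushes.

Things in the scene. Friction and masses are not known exactly. Their poses are not given: they have to be found in the camera images.
- jar_red: loose powder jar, upright straight cylinder 32 mm across and 80 mm high, about 90 g: amber body with paper band, top 26 mm is a red screw cap (closed, does not turn). At the start it stands on the red coaster, within about 2 mm of its middle. Origin: centre of its underside; z up
- jar_blue: loose powder jar, upright straight cylinder 32 mm across and 80 mm high, about 90 g: amber body with paper band, top 26 mm is a blue screw cap (closed, does not turn). At the start it stands on the blue coaster, within about 2 mm of its middle. Origin: centre of its underside; z up
- jar_yellow: loose powder jar, upright straight cylinder 32 mm across and 80 mm high, about 90 g: amber body with paper band, top 26 mm is a yellow screw cap (closed, does not turn). At the start it stands on the yellow coaster, within about 2 mm of its middle. Origin: centre of its underside; z up
- cast: loose cream-yellow dental stone cast, horseshoe of pale teeth on top: 46 mm deep (its x), 56 mm wide (its y; grip across this), block 24 mm high, teeth to 32 mm, about 130 g. Starts on a fixed grey board 6 mm thick with a jar 57 mm to either side (+y, -y) and one 56 mm in front (-x): no room for fingers until they are cleared. Origin: centre of its underside; z up
- coaster_red: fixed red disc, 52 mm across and 3 mm thick, on the grey board: home of the jar with the red cap. Its top is 9 mm above the bench. Which colour lies left, right or in front of the cast changes. Origin: centre of its underside, 6 mm above the bench
- coaster_blue: fixed blue disc, 52 mm across and 3 mm thick, on the grey board: home of the jar with the blue cap. Its top is 9 mm above the bench. Which colour lies left, right or in front of the cast changes. Origin: centre of its underside, 6 mm above the bench
- coaster_yellow: fixed yellow disc, 52 mm across and 3 mm thick, on the grey board: home of the jar with the yellow cap. Its top is 9 mm above the bench. Which colour lies left, right or in front of the cast changes. Origin: centre of its underside, 6 mm above the bench
- tray: fixed aluminium side tray, open-topped, empty at the start: 220 mm (its x) by 120 mm (its y) outside, walls 4 mm thick and 16 mm high, floor 4 mm above the bench; it lies left or right of the board. Origin: centre of its underside
- mat: fixed dark work mat, 130 mm square and 4 mm thick, with a white ring (100 mm outside, 92 mm inside) around a green field in its middle; it lies on the other side from the tray. Origin: centre of its underside
- brush_tumbler: bystander: clear tumbler of brushes, 68 mm across, 95 mm high, brushes up to 185 mm; stands beyond the work on the right (-y) and is to be left alone. Origin: centre of its underside
Mind the look-alikes: they are no part of the job. Leave any black or green look-alike of the cast alone.

How it is judged:
By the outcome, as a careful person would: the job done as asked, in the order asked, and still so for the second after the job is handed in, with the robot touching nothing.
It also fails if it takes over 144 s, if anything falls off the work surface, if the arm or the gripper's body presses on something with over 40 N, if the wrist force passes 120 N, or if a joint passes its speed limit or range.

### The arm

A 6-joint arm with a two-finger parallel gripper is mounted at the origin on the work surface. World frame = base frame: x ahead of the robot, y to its left, z up, the work surface at z = 0. Lengths are in m, angles in rad, forces in N, time in s.
With the tool pointing down it reaches from about 0.35 to 0.875 m from the base axis. Payload 15.5 kg.
Tool frame: the origin (TCP) lies at the very end of the fingers, on their centre line; the grasp point (between the pads) lies 19 mm behind it; z points along the fingers, y is the direction in which the jaws open and shut (so a half turn about z gives the same grasp; the last joint's range is limited). The gripper opens to 85 mm and grips with 20 to 120 N. Pads are 22 mm wide; open, the fingers measure 114 mm over their backs; the gripper's body (76 mm by 85 mm) begins 54 mm behind the grasp point. The pads swing forward as they close: fully open they stand 13 mm farther back than shut.
Start: joints at [1.095, 0.494, 1.345, -0, 1.302, -0.096], TCP at [0.232, 0.58, 0.231] pointing down, gripper open.
Joint ranges: [-2.91, 2.91], [-0.82, 2.16], [0.22, 2.67], [-1.22, 4.37], [0.12, 2.79], [-3.08, 3.08]. Speed limits (rad/s): [1.89, 1.89, 2.57, 3.01, 3.01, 3.01].

### API

Orientations are given as a unit quaternion [x, y, z, w].
In Python, from plant import arm gives the robot as it stands. The module is installed in compiled form; this text tells all that it offers.
- The arm moves only by the tool arm_command, never from a script. Its argument "moves" is a list of rows, each an object of numbers: "tx", "ty", "tz": the shift along the tool's x, y, z in m; "ax", "ay", "az": the turn, a rotation vector about the tool's x, y, z in rad; "gripper": the closure, from 0 (fully open) to 1 (shut). In form: [{"tx": .., "ty": .., "tz": .., "ax": .., "ay": .., "az": .., "gripper": ..}, ...]. A call has 1 to 20 rows; each row is the pose to reach, as a shift and turn from the pose commanded when the call began, along the tool's axes at that moment; what a row does not reach only later rows make up. A row lasts 1/12 s, in which the tool goes at most 41.7 mm and 7.16 degrees, less where a joint would pass 70% of its speed; a pose out of reach is approached as far as the arm can. A call with a gripper value outside its range is refused whole. The fingers move at their own pace and stop on an object; "squeeze" is the grip in N (left out, the last holds). Time passes only in rows, so rows that repeat a pose let the fingers close. It gives the time, the measured TCP pose, the force and the opening at its end, in the units of the state.
- arm.state(): the state, without advancing time (a new reading comes with each control period).
- arm.snapshot(name): name is "scene" or "top" or "wrist"; returns a dict with "frame" (384x512x3 uint8, red, green, blue), "range_z" (384x512 float32, m along the optical axis (not along the pixel's ray), 0 where there is no reading), "camera_matrix" (3x3 intrinsics, pixels), "R" (3x3) and "t" (3): a world point X has camera coordinates R X + t. Camera axes: x right, y down, z forward; pixel columns grow to the right and rows downward; lengths in m; the calibration is good to about 2 mm. The wrist camera is an equidistant fisheye: a pixel r from the principal point sees the ray r / f radians off the axis. A picture is of the moment at which its call begins.
- arm.hand_in(): hands the job in, once; it reports no verdict.
The state is a dict: "clock": time; "q": joint angles; "joint_velocities": joint speeds; "tau": joint torques, N m; "ee_pos": TCP position; "orientation": TCP orientation; "ft_force": force on the tool from outside, world axes, zero at the start; "moment": the same for the moment, N m; "width": finger opening in m.
Only numpy, scipy, OpenCV 4.12 (cv2) and the standard library are available. Lean on these libraries where they do the work, as an engineer would, in place of code of your own. Each camera call takes 0.05 s, during which the arm holds its last target. There are 200 camera calls.

## Working session

There is one attempt and no reset: what is moved stays moved. The work goes in short steps, Python scripts to look and compute and a tool call to move; the robot and the scene stay as the last step left them, time stands still between calls to the robot, and variables do not carry over. Pictures are saved under pics/ and viewed, about 12 in all and at most 16, crops included, and the job is handed in when it is done.

Besides the shell and the picture viewer there is one more tool, called after "Request:" in YAML: its name, and indented under it one key for each argument. arm_command: Moves the arm, as the interface text tells. Its arguments: {"type":"object","properties":{"moves":{"type":"array"},"squeeze":{"type":"number"}},"required":["moves"]}

```bash
mkdir -p pics
python3 - <<'E'
from plant import arm
import cv2,numpy as np
s=arm.state();print({k:np.round(v,3) for k,v in s.items()})
for n in("scene","top"):
    d=arm.snapshot(n);cv2.imwrite(f"pics/{n}0.png",d["frame"][:,:,::-1]);print(n,d["camera_matrix"],d["R"],d["t"])
    np.savez(f"{n}0.npz",**d)
E
```

```text
{'clock': np.float64(0.0), 'q': array([ 1.094,  0.494,  1.346,  0.   ,  1.303, -0.095]), 'joint_velocities': array([-0.001,  0.002, -0.001,  0.   ,  0.001, -0.001]), 'tau': array([ 2.0000e-03, -8.8218e+01, -3.8387e+01, -0.0000e+00,  1.0000e-02,
       -0.0000e+00]), 'ee_pos': array([0.232, 0.58 , 0.231]), 'orientation': array([ 0.189,  0.982, -0.001, -0.   ]), 'ft_force': array([ 0.619,  0.186, -0.705]), 'moment': array([ 0.007, -0.009, -0.006]), 'width': np.float64(0.085)}
scene [[438.27031063   0.         258.25003917]
 [  0.         438.27031063 193.82150396]
 [  0.           0.           1.        ]] [[-0.69731412  0.71663402 -0.01373722]
 [ 0.59815213  0.5712527  -0.56203592]
 [-0.39492664 -0.40013253 -0.82699874]] [ 0.40105241 -0.31871945  1.22915112]
top [[390.90275869   0.         255.97116866]
 [  0.         390.90275869 188.8636713 ]
 [  0.           0.           1.        ]] [[ 1.19751431e-03 -9.99989598e-01 -4.40109347e-03]
 [-9.97417969e-01 -8.78390493e-04 -7.18096385e-02]
 [ 7.18050256e-02  4.47572278e-03 -9.97408646e-01]] [0.01548627 0.59622636 0.93870078]
```

View pics/top0.png

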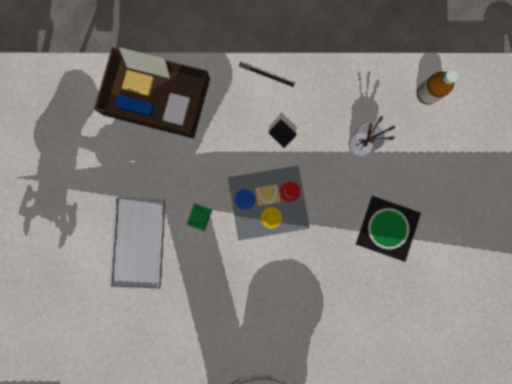

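View pics/scene0.png

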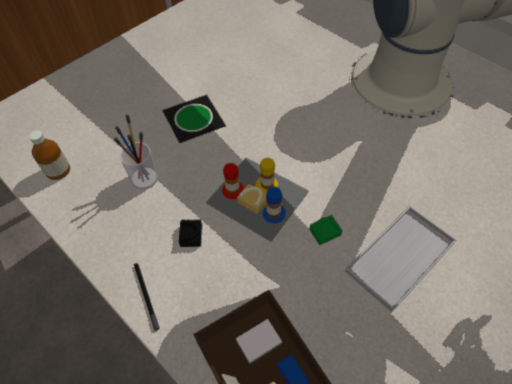

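The top view shows the board with blue (245,199), red (290,191), yellow (271,217) and the cast (267,195). The tray is at (138,242), the mat ring at (388,228), the tumbler at (362,143), and the green look-alike at (199,217). Next I'll measure these.

```bash
cat > h.py <<'E'
import numpy as np,cv2
from scipy.spatial.transform import Rotation as Ro
def ray(d,uv,fish=False):
    K=d["camera_matrix"];v=np.array([(uv[0]-K[0,2])/K[0,0],(uv[1]-K[1,2])/K[1,1],1.])
    if fish:
        r=np.hypot(v[0],v[1]);v=np.array([*(v[:2]/max(r,1e-9)*np.sin(r)),np.cos(r)])
    return -d["R"].T@d["t"], d["R"].T@v
def plane(d,uv,z,fish=False):
    o,v=ray(d,uv,fish);return o+v*(z-o[2])/v[2]
def cloud(d):
    h,w=d["range_z"].shape;u,v=np.meshgrid(np.arange(w),np.arange(h));K=d["camera_matrix"];z=d["range_z"]
    c=np.stack([(u-K[0,2])/K[0,0]*z,(v-K[1,2])/K[1,1]*z,z],-1)
    return (c-d["t"])@d["R"]
def mask(f,name):
    H,S,V=[x.astype(int) for x in cv2.split(cv2.cvtColor(f,cv2.COLOR_RGB2HSV))]
    return {"red":((H<6)|(H>172))&(S>180)&(V>90),"blue":(H>100)&(H<125)&(S>170)&(V>60),
     "yellow":(H>20)&(H<32)&(S>190)&(V>120),"green":(H>50)&(H<85)&(S>120)&(V>50),
     "cream":(H>10)&(H<30)&(S>40)&(S<160)&(V>130)}[name]
E
python3 - <<'E'
from h import *
for n in("top","scene"):
    d=dict(np.load(n+"0.npz"));f=d["frame"];P=cloud(d);print(n)
    for c in("red","blue","yellow","green","cream"):
        m=mask(f,c).astype(np.uint8);k,L,st,ce=cv2.connectedComponentsWithStats(m)
        for i in range(1,k):
            if st[i,4]>60:
                q=P[L==i];q=q[d["range_z"][L==i]>0];zt=np.percentile(q[:,2],90)
                t=q[q[:,2]>zt-.006];print(c,st[i],ce[i].round(1),"ztop",zt.round(3),"mean",t.mean(0).round(4),"ext",t.min(0).round(3),t.max(0).round(3))
d=dict(np.load("top0.npz"));P=cloud(d)
# tray: points x/y near, z 10..22mm rim
for nm,(u0,u1,v0,v1),(a,b) in(("tray",(95,180,185,300),(.011,.03)),("mat",(350,430,190,265),(.0,.02)),("board",(222,315,160,245),(.004,.008)),("tumb",(340,400,110,165),(.085,.11)),("greenblk",(185,215,200,235),(.015,.06))):
    q=P[v0:v1,u0:u1].reshape(-1,3);g=d["frame"][v0:v1,u0:u1].reshape(-1,3)
    k=(q[:,2]>a)&(q[:,2]<b)
    if nm=="mat":k&=g.sum(1)<110
    r=cv2.minAreaRect(q[k][:,:2].astype(np.float32));print(nm,k.sum(),r,cv2.boxPoints(r).round(3).tolist(),np.median(q[k][:,2]))
E
```

```text
top
red [280 182  20  19 250] [290.  190.8] ztop 0.09 mean [ 0.5913 -0.0675  0.0886] ext [ 0.575 -0.083  0.084] [ 0.607 -0.053  0.093]
blue [116  96  37  19 438] [133.9 105.1] ztop 0.037 mean [0.8031 0.3179 0.0351] ext [0.78  0.275 0.031] [0.826 0.362 0.039]
blue [235 190  19  19 266] [244.  198.7] ztop 0.09 mean [0.5732 0.0445 0.0888] ext [0.559 0.029 0.084] [0.589 0.059 0.093]
yellow [262 208  19  20 280] [271.2 217.8] ztop 0.09 mean [ 0.5258 -0.0202  0.0887] ext [ 0.511 -0.034  0.085] [ 0.541 -0.005  0.093]
green [188 205  23  25 374] [198.8 216.8] ztop 0.032 mean [0.5277 0.1548 0.0307] ext [0.503 0.135 0.026] [0.556 0.18  0.037]
green [371 211  35  35 964] [388.3 228.2] ztop 0.006 mean [ 0.5001 -0.312   0.0042] ext [ 0.459 -0.354  0.   ] [ 0.543 -0.268  0.009]
cream [122  70  31  25 504] [137.2  81.9] ztop 0.028 mean [0.8636 0.3134 0.0263] ext [0.833 0.278 0.022] [0.893 0.351 0.031]
scene
red [224 164  14  11 120] [230.2 168.8] ztop 0.091 mean [ 0.5909 -0.0678  0.0892] ext [ 0.576 -0.083  0.086] [ 0.604 -0.054  0.093]
red [222 183  22  16 110] [231.8 192.3] ztop 0.011 mean [ 0.59
[... 1678 characters left out ...]
000286102295], [0.46700000762939453, 0.10199999809265137]] 0.005995735999806071
tumb 214 ((0.7119880318641663, -0.24564704298973083), (0.06611281633377075, 0.06656986474990845), 42.263206481933594) [[0.6650000214576721, -0.24300000071525574], [0.7099999785423279, -0.2930000126361847], [0.7590000033378601, -0.24799999594688416], [0.7139999866485596, -0.19900000095367432]] 0.0940007631982304
greenblk 439 ((0.52897047996521, 0.15770059823989868), (0.046691522002220154, 0.05587056651711464), 70.0707778930664) [[0.4950000047683716, 0.14499999582767487], [0.546999990940094, 0.12600000202655792], [0.5630000233650208, 0.17000000178813934], [0.5109999775886536, 0.1889999955892563]] 0.0245407104706984
```

```bash
cat >> h.py <<'E'
def goto(*pts):
    """pts: (x,y,z,yaw of tool y in deg). Prints shift/turn from present pose, tool pointing down at target."""
    from plant import arm
    s=arm.state();p=np.array(s["ee_pos"]);R=Ro.from_quat(s["orientation"])
    print("t %.2f"%s["clock"],"p",p.round(4),"F",np.round(s["ft_force"],1),"w",round(float(s["width"]),4),"q",np.round(s["q"],2))
    for x,y,z,a in pts:
        best=None
        for k in(a,a+180):
            c,n=np.cos(np.radians(k)),np.sin(np.radians(k))
            T=Ro.from_matrix(np.array([[-n,c,0],[c,n,0],[0,0,-1]]).T.reshape(3,3).T if 0 else np.column_stack([[-n,c,0],[c,n,0],[0,0,-1]]))
            v=(R.inv()*T).as_rotvec()
            if best is None or np.linalg.norm(v)<np.linalg.norm(best):best=v
        print("t",R.inv().apply(np.array([x,y,z])-p).round(4),"a",best.round(3))
E
python3 - <<'E'
from h import *
goto((.573,.0444,.2,9),(.573,.0444,.046,9))
E
```

```text
t 0.10 p [0.2322 0.58   0.2308] F [-0.9  0.6 -0.1] w 0.0851 q [ 1.09  0.49  1.35 -0.    1.3  -0.1 ]
t [-0.5155 -0.3705  0.0311] a [-1.000e-03  0.000e+00  1.033e+00]
t [-0.5155 -0.3703  0.1851] a [-1.000e-03  0.000e+00  1.033e+00]
```

Request:
arm_command:
  moves:
    - {"tx": -0.5155, "ty": -0.3705, "tz": 0.031, "az": 1.033, "gripper": 0}
    - {"tx": -0.5155, "ty": -0.3705, "tz": 0.031, "az": 1.033, "gripper": 0}
    - {"tx": -0.5155, "ty": -0.3705, "tz": 0.031, "az": 1.033, "gripper": 0}
    - {"tx": -0.5155, "ty": -0.3705, "tz": 0.031, "az": 1.033, "gripper": 0}
    - {"tx": -0.5155, "ty": -0.3705, "tz": 0.031, "az": 1.033, "gripper": 0}
    - {"tx": -0.5155, "ty": -0.3705, "tz": 0.031, "az": 1.033, "gripper": 0}
    - {"tx": -0.5155, "ty": -0.3705, "tz": 0.031, "az": 1.033, "gripper": 0}
    - {"tx": -0.5155, "ty": -0.3705, "tz": 0.031, "az": 1.033, "gripper": 0}
    - {"tx": -0.5155, "ty": -0.3705, "tz": 0.031, "az": 1.033, "gripper": 0}
    - {"tx": -0.5155, "ty": -0.3705, "tz": 0.031, "az": 1.033, "gripper": 0}
    - {"tx": -0.5155, "ty": -0.3705, "tz": 0.031, "az": 1.033, "gripper": 0}
    - {"tx": -0.5155, "ty": -0.3705, "tz": 0.031, "az": 1.033, "gripper": 0}
    - {"tx": -0.5155, "ty": -0.3705, "tz": 0.031, "az": 1.033, "gripper": 0}
    - {"tx": -0.5155, "ty": -0.3705, "tz": 0.031, "az": 1.033, "gripper": 0}
    - {"tx": -0.5155, "ty": -0.3705, "tz": 0.031, "az": 1.033, "gripper": 0}
    - {"tx": -0.5155, "ty": -0.3705, "tz": 0.031, "az": 1.033, "gripper": 0}
    - {"tx": -0.5155, "ty": -0.3705, "tz": 0.031, "az": 1.033, "gripper": 0}
    - {"tx": -0.5155, "ty": -0.3705, "tz": 0.031, "az": 1.033, "gripper": 0}

```text
invalid input
```

Run:
```python
from h import *
from plant import arm
d=arm.snapshot("wrist");np.savez("w1.npz",**d);cv2.imwrite("pics/w1.png",d["frame"][:,:,::-1])
for c in("red","blue","yellow"):
    m=mask(d["frame"],c).astype(np.uint8);k,L,st,ce=cv2.connectedComponentsWithStats(m)
    for i in range(1,k):
        if st[i,4]>200:print(c,st[i],plane(d,ce[i],.089,True).round(4))
goto((.573,.0444,.2,9),(.573,.0444,.046,9))
```

```text
blue [ 109    0  127   46 2988] [0.0451 0.5522 0.089 ]
blue [485 346  27  38 674] [0.8788 0.9468 0.089 ]
t 0.15 p [0.2322 0.58   0.2309] F [0.2 0.2 0.8] w 0.0854 q [ 1.09  0.49  1.35  0.    1.3  -0.1 ]
t [-0.5155 -0.3705  0.0311] a [-1.000e-03  0.000e+00  1.033e+00]
t [-0.5155 -0.3704  0.1851] a [-1.000e-03  0.000e+00  1.033e+00]
```

View pics/w1.png

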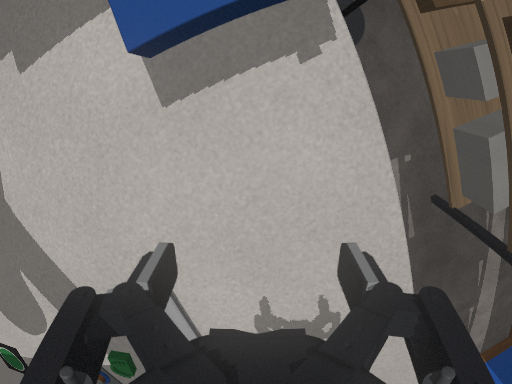

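The arm didn't move, so this wrist picture still shows the start pose: bare bench, fingers at the bottom. The rows may need every key, so I'll include them all.

Request:
arm_command:
  moves:
    - {"tx": -0.5155, "ty": -0.3705, "tz": 0.031, "ax": 0, "ay": 0, "az": 1.033, "gripper": 0}
    - {"tx": -0.5155, "ty": -0.3705, "tz": 0.031, "ax": 0, "ay": 0, "az": 1.033, "gripper": 0}
    - {"tx": -0.5155, "ty": -0.3705, "tz": 0.031, "ax": 0, "ay": 0, "az": 1.033, "gripper": 0}
    - {"tx": -0.5155, "ty": -0.3705, "tz": 0.031, "ax": 0, "ay": 0, "az": 1.033, "gripper": 0}
    - {"tx": -0.5155, "ty": -0.3705, "tz": 0.031, "ax": 0, "ay": 0, "az": 1.033, "gripper": 0}
    - {"tx": -0.5155, "ty": -0.3705, "tz": 0.031, "ax": 0, "ay": 0, "az": 1.033, "gripper": 0}
    - {"tx": -0.5155, "ty": -0.3705, "tz": 0.031, "ax": 0, "ay": 0, "az": 1.033, "gripper": 0}
    - {"tx": -0.5155, "ty": -0.3705, "tz": 0.031, "ax": 0, "ay": 0, "az": 1.033, "gripper": 0}
    - {"tx": -0.5155, "ty": -0.3705, "tz": 0.031, "ax": 0, "ay": 0, "az": 1.033, "gripper": 0}
    - {"tx": -0.5155, "ty": -0.3705, "tz": 0.031, "ax": 0, "ay": 0, "az": 1.033, "gripper": 0}
    - {"tx": -0.5155, "ty": -0.3705, "tz": 0.031, "ax": 0, "ay": 0, "az": 1.033, "gripper": 0}
    - {"tx": -0.5155, "ty": -0.3705, "tz": 0.031, "ax": 0, "ay": 0, "az": 1.033, "gripper": 0}
    - {"tx": -0.5155, "ty": -0.3705, "tz": 0.031, "ax": 0, "ay": 0, "az": 1.033, "gripper": 0}
    - {"tx": -0.5155, "ty": -0.3705, "tz": 0.031, "ax": 0, "ay": 0, "az": 1.033, "gripper": 0}
    - {"tx": -0.5155, "ty": -0.3705, "tz": 0.031, "ax": 0, "ay": 0, "az": 1.033, "gripper": 0}
    - {"tx": -0.5155, "ty": -0.3705, "tz": 0.031, "ax": 0, "ay": 0, "az": 1.033, "gripper": 0}
  squeeze: 30

```text
clock: 1.48
ee_pos: [0.5758, 0.0399, 0.1998]
orientation: [0.651, 0.759, -0.0, 0.001]
ft_force: [-0.4, -0.5, 0.9]
width: 0.0854
```

Run:
```python
from h import *
from plant import arm
d=arm.snapshot("wrist");np.savez("w1.npz",**d);cv2.imwrite("pics/w1b.png",d["frame"][:,:,::-1])
for c in("red","blue","yellow"):
    m=mask(d["frame"],c).astype(np.uint8);k,L,st,ce=cv2.connectedComponentsWithStats(m)
    for i in range(1,k):
        if st[i,4]>200:print(c,st[i],plane(d,ce[i],.089,True).round(4))
goto((.573,.0444,.2,9),(.573,.0444,.046,9))
```

```text
blue [448   0  28  21 351] [0.7515 0.255  0.089 ]
blue [ 483  318   29   66 1142] [ 1.115  -0.2431  0.089 ]
t 1.53 p [0.5755 0.0404 0.1998] F [ 0.7 -2.2 -0.2] w 0.0854 q [-0.03  0.46  1.51 -0.    1.18 -0.19]
t [ 0.0043 -0.0019 -0.0003] a [ 0.001  0.001 -0.004]
t [ 0.0045 -0.002   0.1537] a [ 0.001  0.001 -0.004]
```

View pics/w1b.png

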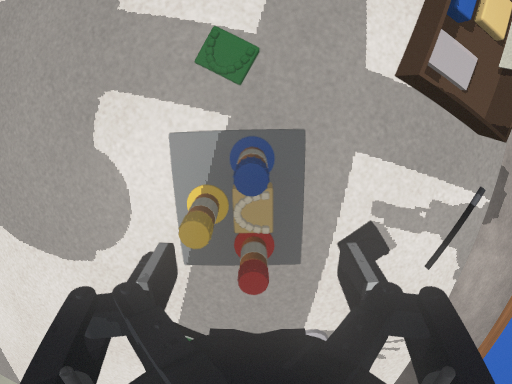

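The wrist view now shows blue (252,170), yellow (200,220), red (254,270) and the cast (252,212) on the board, with its teeth up. The commanded pose is right and the arm is still settling, so I'll go straight down.

Request:
arm_command:
  moves:
    - {"tx": 0, "ty": 0, "tz": 0.05, "ax": 0, "ay": 0, "az": 0, "gripper": 0}
    - {"tx": 0, "ty": 0, "tz": 0.05, "ax": 0, "ay": 0, "az": 0, "gripper": 0}
    - {"tx": 0, "ty": 0, "tz": 0.05, "ax": 0, "ay": 0, "az": 0, "gripper": 0}
    - {"tx": 0, "ty": 0, "tz": 0.05, "ax": 0, "ay": 0, "az": 0, "gripper": 0}

```text
clock: 1.87
ee_pos: [0.5727, 0.0453, 0.1506]
orientation: [0.649, 0.761, -0.0, -0.001]
ft_force: [0.0, -0.2, 0.4]
width: 0.0853
```

Run:
```python
from h import *
goto((.573,.0444,.15,9),(.573,.0444,.046,9))
d=dict(np.load("w1.npz"));f=d["frame"]
for u,v in((252,150),(252,178),(196,236),(254,284),(236,160),(225,205)):print(u,v,f[v,u],cv2.cvtColor(f[v:v+1,u:u+1],cv2.COLOR_RGB2HSV)[0,0])
```

```text
t 1.87 p [0.5727 0.0453 0.1506] F [ 0.  -0.2  0.4] w 0.0853 q [-0.03  0.51  1.57  0.    1.06 -0.18]
t [-0.0009  0.0002  0.0006] a [-0.001 -0.     0.001]
t [-0.001   0.0003  0.1046] a [-0.001 -0.     0.001]
252 150 [114 113 106] [ 26  18 114]
252 178 [ 54  73 117] [111 137 117]
196 236 [157 135  70] [ 22 141 157]
254 284 [130  58  56] [  1 145 130]
236 160 [ 57  77 119] [110 133 119]
225 205 [155 132  65] [ 22 148 155]
```

Request:
arm_command:
  moves:
    - {"tx": 0, "ty": 0, "tz": 0.04, "ax": 0, "ay": 0, "az": 0, "gripper": 0}
    - {"tx": 0, "ty": 0, "tz": 0.08, "ax": 0, "ay": 0, "az": 0, "gripper": 0}
    - {"tx": 0, "ty": 0, "tz": 0.104, "ax": 0, "ay": 0, "az": 0, "gripper": 0}
    - {"tx": 0, "ty": 0, "tz": 0.104, "ax": 0, "ay": 0, "az": 0, "gripper": 0}
    - {"tx": 0, "ty": 0, "tz": 0.104, "ax": 0, "ay": 0, "az": 0, "gripper": 0}
    - {"tx": 0, "ty": 0, "tz": 0.104, "ax": 0, "ay": 0, "az": 0, "gripper": 1}
    - {"tx": 0, "ty": 0, "tz": 0.104, "ax": 0, "ay": 0, "az": 0, "gripper": 1}
    - {"tx": 0, "ty": 0, "tz": 0.104, "ax": 0, "ay": 0, "az": 0, "gripper": 1}
    - {"tx": 0, "ty": 0, "tz": 0.104, "ax": 0, "ay": 0, "az": 0, "gripper": 1}
    - {"tx": 0, "ty": 0, "tz": 0.104, "ax": 0, "ay": 0, "az": 0, "gripper": 1}
    - {"tx": 0, "ty": 0, "tz": 0.104, "ax": 0, "ay": 0, "az": 0, "gripper": 1}
    - {"tx": 0, "ty": 0, "tz": 0.104, "ax": 0, "ay": 0, "az": 0, "gripper": 1}
    - {"tx": 0, "ty": 0, "tz": 0.104, "ax": 0, "ay": 0, "az": 0, "gripper": 1}
  squeeze: 30

```text
clock: 2.95
ee_pos: [0.5738, 0.0447, 0.0473]
orientation: [0.649, 0.76, 0.001, 0.001]
ft_force: [-0.9, 0.9, 10.3]
width: 0.0313
```

Request:
arm_command:
  moves:
    - {"tx": 0, "ty": 0, "tz": -0.02, "ax": 0, "ay": 0, "az": 0, "gripper": 1}
    - {"tx": 0, "ty": 0, "tz": -0.06, "ax": 0, "ay": 0, "az": 0, "gripper": 1}
    - {"tx": 0, "ty": 0, "tz": -0.1, "ax": 0, "ay": 0, "az": 0, "gripper": 1}
    - {"tx": 0, "ty": 0, "tz": -0.1, "ax": 0, "ay": 0, "az": 0, "gripper": 1}
    - {"tx": 0, "ty": 0, "tz": -0.1, "ax": 0, "ay": 0, "az": 0, "gripper": 1}
    - {"tx": 0, "ty": 0, "tz": -0.1, "ax": 0, "ay": 0, "az": 0, "gripper": 1}

```text
clock: 3.45
ee_pos: [0.5729, 0.0447, 0.1463]
orientation: [0.65, 0.76, 0.0, 0.0]
ft_force: [0.1, 0.2, -1.6]
width: 0.0315
```

Run:
```python
from h import *
goto((.5347,.3065,.146,9),(.5347,.3065,.042,9))
```

```text
t 3.45 p [0.5729 0.0447 0.1463] F [ 0.1  0.2 -1.6] w 0.0315 q [-0.03  0.52  1.57 -0.    1.05 -0.18]
t [0.2646 0.0032 0.0003] a [ 0.  0. -0.]
t [0.2646 0.0032 0.1043] a [ 0.  0. -0.]
```

Request:
arm_command:
  moves:
    - {"tx": 0.03, "ty": 0, "tz": 0, "ax": 0, "ay": 0, "az": 0, "gripper": 1}
    - {"tx": 0.07, "ty": 0, "tz": 0, "ax": 0, "ay": 0, "az": 0, "gripper": 1}
    - {"tx": 0.11, "ty": 0, "tz": 0, "ax": 0, "ay": 0, "az": 0, "gripper": 1}
    - {"tx": 0.15, "ty": 0, "tz": 0, "ax": 0, "ay": 0, "az": 0, "gripper": 1}
    - {"tx": 0.19, "ty": 0, "tz": 0, "ax": 0, "ay": 0, "az": 0, "gripper": 1}
    - {"tx": 0.23, "ty": 0.003, "tz": 0, "ax": 0, "ay": 0, "az": 0, "gripper": 1}
    - {"tx": 0.255, "ty": 0.003, "tz": 0, "ax": 0, "ay": 0, "az": 0, "gripper": 1}
    - {"tx": 0.2645, "ty": 0.003, "tz": 0, "ax": 0, "ay": 0, "az": 0, "gripper": 1}
    - {"tx": 0.2645, "ty": 0.003, "tz": 0.03, "ax": 0, "ay": 0, "az": 0, "gripper": 1}
    - {"tx": 0.2645, "ty": 0.003, "tz": 0.06, "ax": 0, "ay": 0, "az": 0, "gripper": 1}
    - {"tx": 0.2645, "ty": 0.003, "tz": 0.085, "ax": 0, "ay": 0, "az": 0, "gripper": 1}
    - {"tx": 0.2645, "ty": 0.003, "tz": 0.095, "ax": 0, "ay": 0, "az": 0, "gripper": 1}
    - {"tx": 0.2645, "ty": 0.003, "tz": 0.1, "ax": 0, "ay": 0, "az": 0, "gripper": 1}
    - {"tx": 0.2645, "ty": 0.003, "tz": 0.104, "ax": 0, "ay": 0, "az": 0, "gripper": 1}
    - {"tx": 0.2645, "ty": 0.003, "tz": 0.104, "ax": 0, "ay": 0, "az": 0, "gripper": 1}
    - {"tx": 0.2645, "ty": 0.003, "tz": 0.104, "ax": 0, "ay": 0, "az": 0, "gripper": 1}

```text
clock: 4.78
ee_pos: [0.5355, 0.3065, 0.0433]
orientation: [0.65, 0.76, 0.001, 0.0]
ft_force: [0.2, -0.7, -1.1]
width: 0.0315
```

Request:
arm_command:
  moves:
    - {"tx": 0, "ty": 0, "tz": 0.001, "ax": 0, "ay": 0, "az": 0, "gripper": 1}
    - {"tx": 0, "ty": 0, "tz": 0.001, "ax": 0, "ay": 0, "az": 0, "gripper": 1}
    - {"tx": 0, "ty": 0, "tz": 0.001, "ax": 0, "ay": 0, "az": 0, "gripper": 1}

```text
clock: 5.03
ee_pos: [0.5353, 0.3065, 0.042]
orientation: [0.649, 0.76, 0.001, 0.0]
ft_force: [0.2, -1.0, 5.7]
width: 0.0314
```

Request:
arm_command:
  moves:
    - {"tx": 0, "ty": 0, "tz": 0, "ax": 0, "ay": 0, "az": 0, "gripper": 0}
    - {"tx": 0, "ty": 0, "tz": 0, "ax": 0, "ay": 0, "az": 0, "gripper": 0}
    - {"tx": 0, "ty": 0, "tz": 0, "ax": 0, "ay": 0, "az": 0, "gripper": 0}
    - {"tx": 0, "ty": 0, "tz": 0, "ax": 0, "ay": 0, "az": 0, "gripper": 0}
    - {"tx": 0, "ty": 0, "tz": 0, "ax": 0, "ay": 0, "az": 0, "gripper": 0}
    - {"tx": 0, "ty": 0, "tz": 0, "ax": 0, "ay": 0, "az": 0, "gripper": 0}
    - {"tx": 0, "ty": 0, "tz": -0.03, "ax": 0, "ay": 0, "az": 0, "gripper": 0}
    - {"tx": 0, "ty": 0, "tz": -0.07, "ax": 0, "ay": 0, "az": 0, "gripper": 0}
    - {"tx": 0, "ty": 0, "tz": -0.11, "ax": 0, "ay": 0, "az": 0, "gripper": 0}
    - {"tx": 0, "ty": 0, "tz": -0.11, "ax": 0, "ay": 0, "az": 0, "gripper": 0}
    - {"tx": 0, "ty": 0, "tz": -0.11, "ax": 0, "ay": 0, "az": 0, "gripper": 0}

```text
clock: 5.95
ee_pos: [0.536, 0.307, 0.1537]
orientation: [0.649, 0.76, 0.002, 0.001]
ft_force: [-0.6, 0.0, -1.1]
width: 0.0854
```

Run:
```python
from h import *
goto((.591,-.0676,.152,9),(.591,-.0676,.046,9))
```

```text
t 5.95 p [0.536  0.307  0.1537] F [-0.6  0.  -1.1] w 0.0854 q [ 0.42  0.56  1.46 -0.    1.12  0.27]
t [-0.3786 -0.0042  0.0012] a [ 0.004 -0.001 -0.   ]
t [-0.3787 -0.0047  0.1072] a [ 0.004 -0.001 -0.   ]
```

Request:
arm_command:
  moves:
    - {"tx": -0.035, "ty": 0, "tz": 0, "ax": 0, "ay": 0, "az": 0, "gripper": 0}
    - {"tx": -0.075, "ty": 0, "tz": 0, "ax": 0, "ay": 0, "az": 0, "gripper": 0}
    - {"tx": -0.115, "ty": 0, "tz": 0, "ax": 0, "ay": 0, "az": 0, "gripper": 0}
    - {"tx": -0.155, "ty": 0, "tz": 0, "ax": 0, "ay": 0, "az": 0, "gripper": 0}
    - {"tx": -0.195, "ty": 0, "tz": 0, "ax": 0, "ay": 0, "az": 0, "gripper": 0}
    - {"tx": -0.235, "ty": -0.004, "tz": 0, "ax": 0, "ay": 0, "az": 0, "gripper": 0}
    - {"tx": -0.275, "ty": -0.004, "tz": 0, "ax": 0, "ay": 0, "az": 0, "gripper": 0}
    - {"tx": -0.315, "ty": -0.004, "tz": 0, "ax": 0, "ay": 0, "az": 0, "gripper": 0}
    - {"tx": -0.35, "ty": -0.004, "tz": 0, "ax": 0, "ay": 0, "az": 0, "gripper": 0}
    - {"tx": -0.378, "ty": -0.004, "tz": 0, "ax": 0, "ay": 0, "az": 0, "gripper": 0}
    - {"tx": -0.378, "ty": -0.004, "tz": 0, "ax": 0, "ay": 0, "az": 0, "gripper": 0}
    - {"tx": -0.378, "ty": -0.004, "tz": 0, "ax": 0, "ay": 0, "az": 0, "gripper": 0}
    - {"tx": -0.378, "ty": -0.004, "tz": 0, "ax": 0, "ay": 0, "az": 0, "gripper": 0}
    - {"tx": -0.378, "ty": -0.004, "tz": 0, "ax": 0, "ay": 0, "az": 0, "gripper": 0}

```text
clock: 7.12
ee_pos: [0.5894, -0.0665, 0.1506]
orientation: [0.649, 0.761, -0.0, -0.001]
ft_force: [0.2, 0.4, -0.2]
width: 0.0855
```

Run:
```python
from h import *
goto((.591,-.0676,.152,9),(.591,-.0676,.046,9))
```

```text
t 7.12 p [ 0.5894 -0.0665  0.1506] F [ 0.2  0.4 -0.2] w 0.0855 q [-0.21  0.54  1.52  0.    1.09 -0.37]
t [-0.0013  0.0014 -0.0014] a [-0.001 -0.001  0.001]
t [-0.0014  0.0016  0.1046] a [-0.001 -0.001  0.001]
```

Request:
arm_command:
  moves:
    - {"tx": -0.001, "ty": 0.0015, "tz": 0.035, "ax": 0, "ay": 0, "az": 0, "gripper": 0}
    - {"tx": -0.001, "ty": 0.0015, "tz": 0.075, "ax": 0, "ay": 0, "az": 0, "gripper": 0}
    - {"tx": -0.001, "ty": 0.0015, "tz": 0.1045, "ax": 0, "ay": 0, "az": 0, "gripper": 0}
    - {"tx": -0.001, "ty": 0.0015, "tz": 0.1045, "ax": 0, "ay": 0, "az": 0, "gripper": 0}
    - {"tx": -0.001, "ty": 0.0015, "tz": 0.1045, "ax": 0, "ay": 0, "az": 0, "gripper": 0}
    - {"tx": -0.001, "ty": 0.0015, "tz": 0.1045, "ax": 0, "ay": 0, "az": 0, "gripper": 1}
    - {"tx": -0.001, "ty": 0.0015, "tz": 0.1045, "ax": 0, "ay": 0, "az": 0, "gripper": 1}
    - {"tx": -0.001, "ty": 0.0015, "tz": 0.1045, "ax": 0, "ay": 0, "az": 0, "gripper": 1}
    - {"tx": -0.001, "ty": 0.0015, "tz": 0.1045, "ax": 0, "ay": 0, "az": 0, "gripper": 1}
    - {"tx": -0.001, "ty": 0.0015, "tz": 0.1045, "ax": 0, "ay": 0, "az": 0, "gripper": 1}
    - {"tx": -0.001, "ty": 0.0015, "tz": 0.1045, "ax": 0, "ay": 0, "az": 0, "gripper": 1}
    - {"tx": -0.001, "ty": 0.0015, "tz": 0.1045, "ax": 0, "ay": 0, "az": 0, "gripper": 1}
    - {"tx": -0.001, "ty": 0.0015, "tz": 0.1045, "ax": 0, "ay": 0, "az": 0, "gripper": 1}
    - {"tx": -0.001, "ty": 0.0015, "tz": 0.08, "ax": 0, "ay": 0, "az": 0, "gripper": 1}
    - {"tx": -0.001, "ty": 0.0015, "tz": 0.04, "ax": 0, "ay": 0, "az": 0, "gripper": 1}
    - {"tx": -0.001, "ty": 0.0015, "tz": 0, "ax": 0, "ay": 0, "az": 0, "gripper": 1}
    - {"tx": -0.001, "ty": 0.0015, "tz": -0.005, "ax": 0, "ay": 0, "az": 0, "gripper": 1}
    - {"tx": -0.001, "ty": 0.0015, "tz": -0.005, "ax": 0, "ay": 0, "az": 0, "gripper": 1}
    - {"tx": -0.001, "ty": 0.0015, "tz": -0.005, "ax": 0, "ay": 0, "az": 0, "gripper": 1}

```text
clock: 8.7
ee_pos: [0.5914, -0.0683, 0.1562]
orientation: [0.649, 0.76, 0.0, 0.0]
ft_force: [-0.5, -0.7, -1.3]
width: 0.0313
```

Run:
```python
from h import *
goto((.3949,.3129,.157,9),(.3949,.3129,.041,9))
```

```text
t 8.70 p [ 0.5914 -0.0683  0.1562] F [-0.5 -0.7 -1.3] w 0.0313 q [-0.22  0.53  1.51 -0.    1.1  -0.37]
t [ 0.4072 -0.1345 -0.0009] a [ 0.  0. -0.]
t [ 0.4073 -0.1345  0.1151] a [ 0.  0. -0.]
```

Request:
arm_command:
  moves:
    - {"tx": 0.033, "ty": -0.011, "tz": 0, "ax": 0, "ay": 0, "az": 0, "gripper": 1}
    - {"tx": 0.07, "ty": -0.023, "tz": 0, "ax": 0, "ay": 0, "az": 0, "gripper": 1}
    - {"tx": 0.109, "ty": -0.036, "tz": 0, "ax": 0, "ay": 0, "az": 0, "gripper": 1}
    - {"tx": 0.148, "ty": -0.049, "tz": 0, "ax": 0, "ay": 0, "az": 0, "gripper": 1}
    - {"tx": 0.187, "ty": -0.062, "tz": 0, "ax": 0, "ay": 0, "az": 0, "gripper": 1}
    - {"tx": 0.226, "ty": -0.075, "tz": 0, "ax": 0, "ay": 0, "az": 0, "gripper": 1}
    - {"tx": 0.265, "ty": -0.088, "tz": 0, "ax": 0, "ay": 0, "az": 0, "gripper": 1}
    - {"tx": 0.304, "ty": -0.101, "tz": 0, "ax": 0, "ay": 0, "az": 0, "gripper": 1}
    - {"tx": 0.343, "ty": -0.114, "tz": 0, "ax": 0, "ay": 0, "az": 0, "gripper": 1}
    - {"tx": 0.38, "ty": -0.126, "tz": 0, "ax": 0, "ay": 0, "az": 0, "gripper": 1}
    - {"tx": 0.407, "ty": -0.1345, "tz": 0, "ax": 0, "ay": 0, "az": 0, "gripper": 1}
    - {"tx": 0.407, "ty": -0.1345, "tz": 0.0, "ax": 0, "ay": 0, "az": 0, "gripper": 1}
    - {"tx": 0.407, "ty": -0.1345, "tz": 0.035, "ax": 0, "ay": 0, "az": 0, "gripper": 1}
    - {"tx": 0.407, "ty": -0.1345, "tz": 0.07, "ax": 0, "ay": 0, "az": 0, "gripper": 1}
    - {"tx": 0.407, "ty": -0.1345, "tz": 0.095, "ax": 0, "ay": 0, "az": 0, "gripper": 1}
    - {"tx": 0.407, "ty": -0.1345, "tz": 0.105, "ax": 0, "ay": 0, "az": 0, "gripper": 1}
    - {"tx": 0.407, "ty": -0.1345, "tz": 0.112, "ax": 0, "ay": 0, "az": 0, "gripper": 1}
    - {"tx": 0.407, "ty": -0.1345, "tz": 0.112, "ax": 0, "ay": 0, "az": 0, "gripper": 1}
    - {"tx": 0.407, "ty": -0.1345, "tz": 0.112, "ax": 0, "ay": 0, "az": 0, "gripper": 1}

```text
clock: 10.28
ee_pos: [0.3952, 0.3125, 0.0443]
orientation: [0.65, 0.76, -0.0, -0.0]
ft_force: [0.1, 0.5, -1.4]
width: 0.0313
```

Request:
arm_command:
  moves:
    - {"tx": 0, "ty": 0, "tz": 0.0015, "ax": 0, "ay": 0, "az": 0, "gripper": 1}
    - {"tx": 0, "ty": 0, "tz": 0.0025, "ax": 0, "ay": 0, "az": 0, "gripper": 1}
    - {"tx": 0, "ty": 0, "tz": 0.0025, "ax": 0, "ay": 0, "az": 0, "gripper": 1}
    - {"tx": 0, "ty": 0, "tz": 0.0025, "ax": 0, "ay": 0, "az": 0, "gripper": 1}

```text
clock: 10.62
ee_pos: [0.3953, 0.3127, 0.0421]
orientation: [0.649, 0.76, 0.0, 0.0]
ft_force: [-0.7, 0.3, -0.1]
width: 0.0315
```

Request:
arm_command:
  moves:
    - {"tx": 0, "ty": 0, "tz": 0.0007, "ax": 0, "ay": 0, "az": 0, "gripper": 1}
    - {"tx": 0, "ty": 0, "tz": 0.0007, "ax": 0, "ay": 0, "az": 0, "gripper": 1}
    - {"tx": 0, "ty": 0, "tz": 0, "ax": 0, "ay": 0, "az": 0, "gripper": 0}
    - {"tx": 0, "ty": 0, "tz": 0, "ax": 0, "ay": 0, "az": 0, "gripper": 0}
    - {"tx": 0, "ty": 0, "tz": 0, "ax": 0, "ay": 0, "az": 0, "gripper": 0}
    - {"tx": 0, "ty": 0, "tz": 0, "ax": 0, "ay": 0, "az": 0, "gripper": 0}
    - {"tx": 0, "ty": 0, "tz": 0, "ax": 0, "ay": 0, "az": 0, "gripper": 0}
    - {"tx": 0, "ty": 0, "tz": 0, "ax": 0, "ay": 0, "az": 0, "gripper": 0}
    - {"tx": 0, "ty": 0, "tz": -0.03, "ax": 0, "ay": 0, "az": 0, "gripper": 0}
    - {"tx": 0, "ty": 0, "tz": -0.07, "ax": 0, "ay": 0, "az": 0, "gripper": 0}
    - {"tx": 0, "ty": 0, "tz": -0.11, "ax": 0, "ay": 0, "az": 0, "gripper": 0}
    - {"tx": 0, "ty": 0, "tz": -0.11, "ax": 0, "ay": 0, "az": 0, "gripper": 0}
    - {"tx": 0, "ty": 0, "tz": -0.11, "ax": 0, "ay": 0, "az": 0, "gripper": 0}

```text
clock: 11.7
ee_pos: [0.3961, 0.3133, 0.1538]
orientation: [0.649, 0.76, 0.002, 0.001]
ft_force: [-0.1, 0.3, -1.1]
width: 0.0855
```

Run:
```python
from h import *
goto((.5254,-.0205,.152,99),(.5254,-.0205,.152,-81))
```

```text
t 11.70 p [0.3961 0.3133 0.1538] F [-0.1  0.3 -1.1] w 0.0855 q [0.55 0.42 1.73 0.   0.98 0.39]
t [-0.3499  0.0755  0.0015] a [ 0.002 -0.005  1.571]
t [-0.3499  0.0755  0.0015] a [ 0.002 -0.005  1.571]
```

Request:
arm_command:
  moves:
    - {"tx": -0.035, "ty": 0.007, "tz": 0, "ax": 0, "ay": 0, "az": 0.12, "gripper": 0}
    - {"tx": -0.07, "ty": 0.015, "tz": 0, "ax": 0, "ay": 0, "az": 0.24, "gripper": 0}
    - {"tx": -0.105, "ty": 0.022, "tz": 0, "ax": 0, "ay": 0, "az": 0.36, "gripper": 0}
    - {"tx": -0.14, "ty": 0.03, "tz": 0, "ax": 0, "ay": 0, "az": 0.48, "gripper": 0}
    - {"tx": -0.175, "ty": 0.037, "tz": 0, "ax": 0, "ay": 0, "az": 0.6, "gripper": 0}
    - {"tx": -0.21, "ty": 0.045, "tz": 0, "ax": 0, "ay": 0, "az": 0.72, "gripper": 0}
    - {"tx": -0.245, "ty": 0.052, "tz": 0, "ax": 0, "ay": 0, "az": 0.84, "gripper": 0}
    - {"tx": -0.28, "ty": 0.06, "tz": 0, "ax": 0, "ay": 0, "az": 0.96, "gripper": 0}
    - {"tx": -0.315, "ty": 0.067, "tz": 0, "ax": 0, "ay": 0, "az": 1.08, "gripper": 0}
    - {"tx": -0.35, "ty": 0.0755, "tz": 0, "ax": 0, "ay": 0, "az": 1.2, "gripper": 0}
    - {"tx": -0.35, "ty": 0.0755, "tz": 0, "ax": 0, "ay": 0, "az": 1.32, "gripper": 0}
    - {"tx": -0.35, "ty": 0.0755, "tz": 0, "ax": 0, "ay": 0, "az": 1.44, "gripper": 0}
    - {"tx": -0.35, "ty": 0.0755, "tz": 0, "ax": 0, "ay": 0, "az": 1.56, "gripper": 0}
    - {"tx": -0.35, "ty": 0.0755, "tz": 0, "ax": 0, "ay": 0, "az": 1.571, "gripper": 0}
    - {"tx": -0.35, "ty": 0.0755, "tz": 0, "ax": 0, "ay": 0, "az": 1.571, "gripper": 0}
    - {"tx": -0.35, "ty": 0.0755, "tz": 0, "ax": 0, "ay": 0, "az": 1.571, "gripper": 0}
    - {"tx": -0.35, "ty": 0.0755, "tz": 0, "ax": 0, "ay": 0, "az": 1.571, "gripper": 0}

```text
clock: 13.12
ee_pos: [0.5241, -0.0211, 0.1515]
orientation: [0.997, 0.08, -0.0, -0.0]
ft_force: [-0.6, 0.4, -0.4]
width: 0.0854
```

Run:
```python
from h import *
from plant import arm
d=arm.snapshot("wrist");np.savez("w2.npz",**d);cv2.imwrite("pics/w2.png",d["frame"][:,:,::-1])
goto((.5254,-.0205,.152,99),(.5254,-.0205,.046,99))
```

```text
t 13.17 p [ 0.5242 -0.0211  0.1516] F [-0.7 -0.2  0. ] w 0.0851 q [-0.15  0.45  1.69 -0.    1.    1.26]
t [ 0.0012 -0.0004 -0.0004] a [-0.     0.     0.003]
t [ 0.0013 -0.0004  0.1056] a [-0.     0.     0.003]
```

View pics/w2.png

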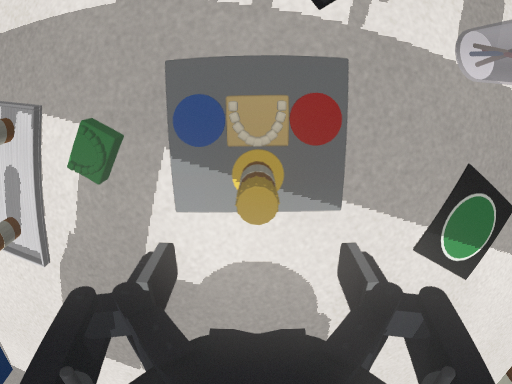

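In this wrist view the blue coaster (199,120), red coaster (316,119), cast (257,120) and yellow jar (257,195) are all clear. The jars stand upright in the tray at left. I'll measure the coasters, cast and ring from it.

```bash
cat >> h.py <<'E'
def blobs(d,spec,fish):
    H,S,V=[x.astype(int) for x in cv2.split(cv2.cvtColor(d["frame"],cv2.COLOR_RGB2HSV))]
    R={"red":((H<6)|(H>172))&(S>130),"blue":(H>100)&(H<125)&(S>110),"yellow":(H>18)&(H<32)&(S>115),"green":(H>50)&(H<85)&(S>110),"cast":(H>14)&(H<30)&(S>50)&(S<115)&(V>100)}
    for c,z,lo in spec:
        k,L,st,ce=cv2.connectedComponentsWithStats(R[c].astype(np.uint8))
        for i in range(1,k):
            if st[i,4]>lo:
                q=cv2.findContours((L==i).astype(np.uint8),0,1)[0][0][:,0]
                p=np.array([plane(d,x,z,fish)[:2] for x in q],np.float32)
                print(c,st[i],"circle" ,cv2.fitEllipse(p) if len(p)>5 else "","rect",np.round(np.hstack(cv2.minAreaRect(p)),4))
E
python3 - <<'E'
from h import *
blobs(dict(np.load("w2.npz")),(("red",.009,700),("blue",.009,700),("green",.004,700),("cast",.030,300),("yellow",.03,300)),True)
print();d=dict(np.load("w2.npz"));f=d["frame"]
hs=cv2.cvtColor(f,cv2.COLOR_RGB2HSV)
for u,v in((257,105),(258,140),(235,140),(285,138)):print(u,v,hs[v,u])
o=-d["R"].T@d["t"];print("cam",o)
E
```

```text
red [ 290   93   52   52 2137] circle ((0.589033305644989, -0.06797489523887634), (0.050639163702726364, 0.050727054476737976), 123.0800552368164) rect [ 0.5891 -0.0682  0.0503  0.0508 10.3454]
blue [ 173   94   52   53 2133] circle ((0.5694118142127991, 0.04421466216444969), (0.05062134563922882, 0.05082358047366142), 40.037452697753906) rect [0.5694 0.0443 0.0512 0.0509 8.0813]
green [ 69 121  45  41 726] circle ((0.5300418138504028, 0.17106136679649353), (0.036555107682943344, 0.05697198957204819), 15.837064743041992) rect [5.23200e-01 1.66700e-01 4.65000e-02 5.23000e-02 7.06259e+01]
green [ 444  197   50   61 2196] circle ((0.498016893863678, -0.31342190504074097), (0.08836379647254944, 0.08925745636224747), 65.12515258789062) rect [ 0.498  -0.3135  0.0892  0.0893 81.2264]
cast [ 226   95   63   52 2338] circle ((0.5806256532669067, -0.011923498474061489), (0.053045764565467834, 0.05742768943309784), 11.925686836242676) rect [ 0.5795 -0.0119  0.0462  0.0553 10.2079]
yellow [ 232  149   52   75 2503] circle ((0.5187915563583374, -0.02211836539208889), (0.04559079930186272, 0.07666640728712082), 98.209228515625) rect [ 0.5178 -0.0238  0.0736  0.0472 14.7537]

257 105 [ 20 100 161]
258 140 [ 21  37 178]
235 140 [ 21  98 156]
285 138 [ 20 101 159]
cam [ 0.60542465 -0.00805217  0.29447012]
```

Request:
arm_command:
  moves:
    - {"tx": 0.001, "ty": 0, "tz": 0.035, "ax": 0, "ay": 0, "az": 0, "gripper": 0}
    - {"tx": 0.001, "ty": 0, "tz": 0.075, "ax": 0, "ay": 0, "az": 0, "gripper": 0}
    - {"tx": 0.001, "ty": 0, "tz": 0.1055, "ax": 0, "ay": 0, "az": 0, "gripper": 0}
    - {"tx": 0.001, "ty": 0, "tz": 0.1055, "ax": 0, "ay": 0, "az": 0, "gripper": 0}
    - {"tx": 0.001, "ty": 0, "tz": 0.1055, "ax": 0, "ay": 0, "az": 0, "gripper": 0}
    - {"tx": 0.001, "ty": 0, "tz": 0.1055, "ax": 0, "ay": 0, "az": 0, "gripper": 1}
    - {"tx": 0.001, "ty": 0, "tz": 0.1055, "ax": 0, "ay": 0, "az": 0, "gripper": 1}
    - {"tx": 0.001, "ty": 0, "tz": 0.1055, "ax": 0, "ay": 0, "az": 0, "gripper": 1}
    - {"tx": 0.001, "ty": 0, "tz": 0.1055, "ax": 0, "ay": 0, "az": 0, "gripper": 1}
    - {"tx": 0.001, "ty": 0, "tz": 0.1055, "ax": 0, "ay": 0, "az": 0, "gripper": 1}
    - {"tx": 0.001, "ty": 0, "tz": 0.1055, "ax": 0, "ay": 0, "az": 0, "gripper": 1}
    - {"tx": 0.001, "ty": 0, "tz": 0.1055, "ax": 0, "ay": 0, "az": 0, "gripper": 1}
    - {"tx": 0.001, "ty": 0, "tz": 0.1055, "ax": 0, "ay": 0, "az": 0, "gripper": 1}
    - {"tx": 0.001, "ty": 0, "tz": 0.08, "ax": 0, "ay": 0, "az": 0, "gripper": 1}
    - {"tx": 0.001, "ty": 0, "tz": 0.04, "ax": 0, "ay": 0, "az": 0, "gripper": 1}
    - {"tx": 0.001, "ty": 0, "tz": 0, "ax": 0, "ay": 0, "az": 0, "gripper": 1}
    - {"tx": 0.001, "ty": 0, "tz": -0.005, "ax": 0, "ay": 0, "az": 0, "gripper": 1}
    - {"tx": 0.001, "ty": 0, "tz": -0.005, "ax": 0, "ay": 0, "az": 0, "gripper": 1}
    - {"tx": 0.001, "ty": 0, "tz": -0.005, "ax": 0, "ay": 0, "az": 0, "gripper": 1}

```text
clock: 14.75
ee_pos: [0.5252, -0.0211, 0.1569]
orientation: [0.997, 0.078, 0.0, 0.0]
ft_force: [-0.7, 0.3, -1.0]
width: 0.0313
```

Run:
```python
from h import *
goto((.4648,.3097,.157,99),(.4648,.3097,.041,99))
```

```text
t 14.75 p [ 0.5252 -0.0211  0.1569] F [-0.7  0.3 -1. ] w 0.0313 q [-0.15  0.45  1.68 -0.    1.01  1.26]
t [-8.000e-03 -3.362e-01 -2.000e-04] a [ 0.    -0.001 -0.   ]
t [-0.0081 -0.3362  0.1158] a [ 0.    -0.001 -0.   ]
```

Request:
arm_command:
  moves:
    - {"tx": 0, "ty": -0.033, "tz": 0, "ax": 0, "ay": 0, "az": 0, "gripper": 1}
    - {"tx": -0.002, "ty": -0.07, "tz": 0, "ax": 0, "ay": 0, "az": 0, "gripper": 1}
    - {"tx": -0.003, "ty": -0.11, "tz": 0, "ax": 0, "ay": 0, "az": 0, "gripper": 1}
    - {"tx": -0.004, "ty": -0.15, "tz": 0, "ax": 0, "ay": 0, "az": 0, "gripper": 1}
    - {"tx": -0.005, "ty": -0.19, "tz": 0, "ax": 0, "ay": 0, "az": 0, "gripper": 1}
    - {"tx": -0.006, "ty": -0.23, "tz": 0, "ax": 0, "ay": 0, "az": 0, "gripper": 1}
    - {"tx": -0.007, "ty": -0.27, "tz": 0, "ax": 0, "ay": 0, "az": 0, "gripper": 1}
    - {"tx": -0.008, "ty": -0.31, "tz": 0, "ax": 0, "ay": 0, "az": 0, "gripper": 1}
    - {"tx": -0.008, "ty": -0.336, "tz": 0, "ax": 0, "ay": 0, "az": 0, "gripper": 1}
    - {"tx": -0.008, "ty": -0.336, "tz": 0, "ax": 0, "ay": 0, "az": 0, "gripper": 1}
    - {"tx": -0.008, "ty": -0.336, "tz": 0.035, "ax": 0, "ay": 0, "az": 0, "gripper": 1}
    - {"tx": -0.008, "ty": -0.336, "tz": 0.07, "ax": 0, "ay": 0, "az": 0, "gripper": 1}
    - {"tx": -0.008, "ty": -0.336, "tz": 0.095, "ax": 0, "ay": 0, "az": 0, "gripper": 1}
    - {"tx": -0.008, "ty": -0.336, "tz": 0.107, "ax": 0, "ay": 0, "az": 0, "gripper": 1}
    - {"tx": -0.008, "ty": -0.336, "tz": 0.113, "ax": 0, "ay": 0, "az": 0, "gripper": 1}
    - {"tx": -0.008, "ty": -0.336, "tz": 0.113, "ax": 0, "ay": 0, "az": 0, "gripper": 1}
    - {"tx": -0.008, "ty": -0.336, "tz": 0.113, "ax": 0, "ay": 0, "az": 0, "gripper": 1}
    - {"tx": -0.008, "ty": -0.336, "tz": 0.113, "ax": 0, "ay": 0, "az": 0, "gripper": 1}

```text
clock: 16.25
ee_pos: [0.4647, 0.3091, 0.0432]
orientation: [0.997, 0.078, -0.001, 0.0]
ft_force: [-0.3, -1.2, 0.4]
width: 0.0311
```

Request:
arm_command:
  moves:
    - {"tx": 0, "ty": 0, "tz": 0.0012, "ax": 0, "ay": 0, "az": 0, "gripper": 1}
    - {"tx": 0, "ty": 0, "tz": 0.0012, "ax": 0, "ay": 0, "az": 0, "gripper": 1}
    - {"tx": 0, "ty": 0, "tz": 0.0012, "ax": 0, "ay": 0, "az": 0, "gripper": 1}
    - {"tx": 0, "ty": 0, "tz": 0, "ax": 0, "ay": 0, "az": 0, "gripper": 0}
    - {"tx": 0, "ty": 0, "tz": 0, "ax": 0, "ay": 0, "az": 0, "gripper": 0}
    - {"tx": 0, "ty": 0, "tz": 0, "ax": 0, "ay": 0, "az": 0, "gripper": 0}
    - {"tx": 0, "ty": 0, "tz": 0, "ax": 0, "ay": 0, "az": 0, "gripper": 0}
    - {"tx": 0, "ty": 0, "tz": 0, "ax": 0, "ay": 0, "az": 0, "gripper": 0}
    - {"tx": 0, "ty": 0, "tz": 0, "ax": 0, "ay": 0, "az": 0, "gripper": 0}
    - {"tx": 0, "ty": 0, "tz": -0.03, "ax": 0, "ay": 0, "az": 0, "gripper": 0}
    - {"tx": 0, "ty": 0, "tz": -0.07, "ax": 0, "ay": 0, "az": 0, "gripper": 0}
    - {"tx": 0, "ty": 0, "tz": -0.11, "ax": 0, "ay": 0, "az": 0, "gripper": 0}
    - {"tx": 0, "ty": 0, "tz": -0.11, "ax": 0, "ay": 0, "az": 0, "gripper": 0}
    - {"tx": 0, "ty": 0, "tz": -0.11, "ax": 0, "ay": 0, "az": 0, "gripper": 0}

```text
clock: 17.42
ee_pos: [0.4661, 0.3101, 0.156]
orientation: [0.997, 0.078, 0.002, -0.001]
ft_force: [0.7, -0.7, -0.3]
width: 0.0854
```

Run:
```python
from h import *
from plant import arm
for n in("top","scene"):
    d=arm.snapshot(n);np.savez(n+"1.npz",**d);print(n)
    blobs(d,(("red",.009,100),("blue",.009,100),("yellow",.009,100),("green",.004,500),("cast",.030,100)),False)
d=dict(np.load("top1.npz"));P=cloud(d)
for c in("red","blue","yellow"):
    q=P[mask(d["frame"],c)];q=q[(q[:,2]>.07)];print(c,q.mean(0).round(4))
f=np.hstack([np.load(n+"1.npz")["frame"][100:300] for n in("top",)]);cv2.imwrite("pics/top1.png",f[:,:,::-1])
goto((.58,-.0119,.152,100),(.58,-.0119,.008,100))
```

```text
top
red [280 182  20  20 327] circle ((0.5909673571586609, -0.06726094335317612), (0.048335034400224686, 0.04879371076822281), 0.3078467845916748) rect [ 5.90700e-01 -6.72000e-02  4.72000e-02  4.74000e-02  8.98158e+01]
red [119 267  16  14 176] circle ((0.38906556367874146, 0.3341452479362488), (0.03083481639623642, 0.03855881094932556), 24.494482040405273) rect [0.3886 0.3336 0.0315 0.037  0.1085]
blue [115  95  40  22 538] circle ((0.8087750673294067, 0.3246157467365265), (0.03697055205702782, 0.12010997533798218), 164.06932067871094) rect [8.08900e-01 3.24300e-01 1.01000e-01 3.57000e-02 7.51284e+01]
blue [235 189  20  21 340] circle ((0.5719012022018433, 0.044854361563920975), (0.048810478299856186, 0.050203293561935425), 92.24693298339844) rect [0.5719 0.0446 0.0497 0.0472 0.0894]
blue [124 206  15  13 152] circle ((0.5391654968261719, 0.326188862323761), (0.029021862894296646, 0.036143917590379715), 4.751488208770752) rect [0.5393 0.3262 0.0298 0.0348 1.3117]
yellow [122  69  33  28 649] circle ((0.8679704666137695, 0.31712985038757324), (0.0618843175470829, 0.08721113204956055)
[... 2387 characters left out ...]
831  0.086  43.4931]
green [310 216  32  28 570] circle ((0.5208297967910767, 0.15196363627910614), (0.05676044523715973, 0.06864912062883377), 81.50101470947266) rect [5.20600e-01 1.50700e-01 5.48000e-02 6.10000e-02 7.13743e+01]
cast [239 185  24  22 181] circle ((0.583071768283844, -0.013830087147653103), (0.04576188698410988, 0.053291868418455124), 124.28999328613281) rect [ 0.5763 -0.0141  0.0431  0.0514  8.4934]
red [0.3999 0.3086 0.0903]
blue [0.5381 0.2999 0.0903]
yellow [0.5273 0.0118 0.9792]
t 17.52 p [0.4646 0.3093 0.1533] F [-0.3 -0.1 -0.2] w 0.0854 q [0.48 0.49 1.6  0.   1.05 1.89]
t [0.0638 0.3353 0.0014] a [ 0.     0.001 -0.018]
t [0.0639 0.3353 0.1454] a [ 0.     0.001 -0.018]
```

View pics/top1.png

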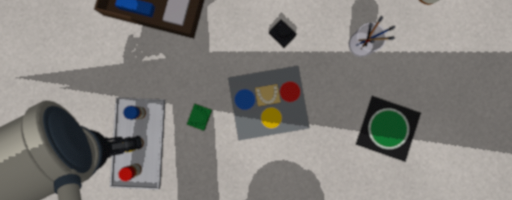

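The top view shows the board clear of jars. Red (127,173) and blue (130,112) stand in the tray, and the arm hides yellow. The views agree to about 2 mm: red coaster (.590,-.068), blue (.570,.044), cast (.580,-.012), ring (.499,-.313). Next is the cast.

Request:
arm_command:
  moves:
    - {"tx": 0.006, "ty": 0.033, "tz": 0, "ax": 0, "ay": 0, "az": -0.018, "gripper": 0}
    - {"tx": 0.013, "ty": 0.07, "tz": 0, "ax": 0, "ay": 0, "az": -0.018, "gripper": 0}
    - {"tx": 0.02, "ty": 0.11, "tz": 0, "ax": 0, "ay": 0, "az": -0.018, "gripper": 0}
    - {"tx": 0.028, "ty": 0.15, "tz": 0, "ax": 0, "ay": 0, "az": -0.018, "gripper": 0}
    - {"tx": 0.036, "ty": 0.19, "tz": 0, "ax": 0, "ay": 0, "az": -0.018, "gripper": 0}
    - {"tx": 0.044, "ty": 0.23, "tz": 0, "ax": 0, "ay": 0, "az": -0.018, "gripper": 0}
    - {"tx": 0.052, "ty": 0.27, "tz": 0, "ax": 0, "ay": 0, "az": -0.018, "gripper": 0}
    - {"tx": 0.06, "ty": 0.31, "tz": 0, "ax": 0, "ay": 0, "az": -0.018, "gripper": 0}
    - {"tx": 0.064, "ty": 0.335, "tz": 0, "ax": 0, "ay": 0, "az": -0.018, "gripper": 0}
    - {"tx": 0.064, "ty": 0.335, "tz": 0, "ax": 0, "ay": 0, "az": -0.018, "gripper": 0}
    - {"tx": 0.064, "ty": 0.335, "tz": 0.03, "ax": 0, "ay": 0, "az": -0.018, "gripper": 0}
    - {"tx": 0.064, "ty": 0.335, "tz": 0.07, "ax": 0, "ay": 0, "az": -0.018, "gripper": 0}
    - {"tx": 0.064, "ty": 0.335, "tz": 0.1, "ax": 0, "ay": 0, "az": -0.018, "gripper": 0}
    - {"tx": 0.064, "ty": 0.335, "tz": 0.1, "ax": 0, "ay": 0, "az": -0.018, "gripper": 0}
    - {"tx": 0.064, "ty": 0.335, "tz": 0.1, "ax": 0, "ay": 0, "az": -0.018, "gripper": 0}
    - {"tx": 0.064, "ty": 0.335, "tz": 0.1, "ax": 0, "ay": 0, "az": -0.018, "gripper": 0}

```text
clock: 18.85
ee_pos: [0.5808, -0.0111, 0.0546]
orientation: [0.996, 0.087, 0.0, -0.0]
ft_force: [0.7, -0.0, 1.3]
width: 0.0853
```

Run:
```python
from h import *
from plant import arm
d=arm.snapshot("wrist");np.savez("w3.npz",**d);cv2.imwrite("pics/w3.png",d["frame"][:,:,::-1])
blobs(d,(("red",.009,500),("blue",.009,500),("yellow",.009,500),("cast",.030,300)),True)
goto((.58,-.0119,.008,100))
```

```text
red [ 303  180   69   68 3599] circle ((0.5893519520759583, -0.06783030182123184), (0.05085315555334091, 0.05123007297515869), 140.64564514160156) rect [ 5.89000e-01 -6.76000e-02  5.17000e-02  5.11000e-02  5.89813e+01]
blue [ 144  180   70   67 3641] circle ((0.569774866104126, 0.044079456478357315), (0.05097955837845802, 0.05146992206573486), 63.17436981201172) rect [ 0.5697  0.0442  0.0515  0.0514 12.2119]
yellow [ 225  259   66   47 2467] circle ((0.5219700336456299, -0.021902693435549736), (0.046120937913656235, 0.0533711276948452), 10.310175895690918) rect [ 0.5217 -0.0219  0.0457  0.0511 10.0143]
cast [ 213  184   92   84 4880] circle ((0.5818445086479187, -0.011925420723855495), (0.06223252788186073, 0.06327638775110245), 168.61846923828125) rect [ 0.5799 -0.0122  0.0587  0.0557  9.7559]
t 18.90 p [ 0.5813 -0.0112  0.0552] F [ 0.3 -0.9 -0.5] w 0.0854 q [-0.12  0.65  1.63  0.    0.86  1.27]
t [-0.0015  0.0004  0.0472] a [ 0.    -0.002  0.001]
```

View pics/w3.png

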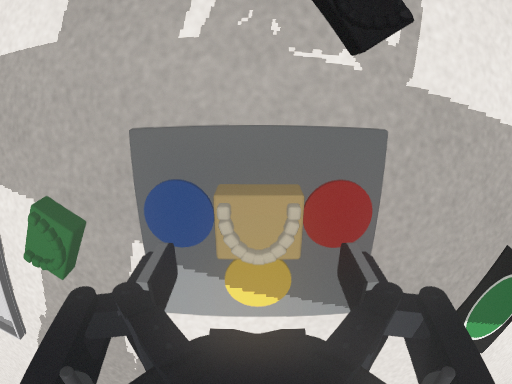

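The cast (258,220) is centred between the coasters and the jaws are aligned. I'll descend.

Request:
arm_command:
  moves:
    - {"tx": -0.001, "ty": 0, "tz": 0.03, "ax": 0, "ay": 0, "az": 0, "gripper": 0}
    - {"tx": -0.001, "ty": 0, "tz": 0.042, "ax": 0, "ay": 0, "az": 0, "gripper": 0}
    - {"tx": -0.001, "ty": 0, "tz": 0.046, "ax": 0, "ay": 0, "az": 0, "gripper": 0}
    - {"tx": -0.001, "ty": 0, "tz": 0.046, "ax": 0, "ay": 0, "az": 0, "gripper": 0}
    - {"tx": -0.001, "ty": 0, "tz": 0.046, "ax": 0, "ay": 0, "az": 0, "gripper": 0}
    - {"tx": -0.001, "ty": 0, "tz": 0.046, "ax": 0, "ay": 0, "az": 0, "gripper": 0.2}
    - {"tx": -0.001, "ty": 0, "tz": 0.046, "ax": 0, "ay": 0, "az": 0, "gripper": 0.2}
    - {"tx": -0.001, "ty": 0, "tz": 0.046, "ax": 0, "ay": 0, "az": 0, "gripper": 0.2}
  squeeze: 40

```text
clock: 19.57
ee_pos: [0.5799, -0.0116, 0.0085]
orientation: [0.996, 0.087, 0.001, 0.0]
ft_force: [-0.1, 0.4, -0.2]
width: 0.0682
```

Request:
arm_command:
  moves:
    - {"tx": 0, "ty": 0, "tz": 0, "ax": 0, "ay": 0, "az": 0, "gripper": 1}
    - {"tx": 0, "ty": 0, "tz": 0, "ax": 0, "ay": 0, "az": 0, "gripper": 1}
    - {"tx": 0, "ty": 0, "tz": 0, "ax": 0, "ay": 0, "az": 0, "gripper": 1}
    - {"tx": 0, "ty": 0, "tz": 0, "ax": 0, "ay": 0, "az": 0, "gripper": 1}
    - {"tx": 0, "ty": 0, "tz": 0, "ax": 0, "ay": 0, "az": 0, "gripper": 1}
    - {"tx": 0, "ty": 0, "tz": 0, "ax": 0, "ay": 0, "az": 0, "gripper": 1}

```text
clock: 20.07
ee_pos: [0.5797, -0.0116, 0.0083]
orientation: [0.996, 0.087, 0.0, 0.0]
ft_force: [-1.6, 0.5, 7.7]
width: 0.0553
```

Request:
arm_command:
  moves:
    - {"tx": 0, "ty": 0, "tz": -0.02, "ax": 0, "ay": 0, "az": 0, "gripper": 1}
    - {"tx": 0, "ty": 0, "tz": -0.05, "ax": 0, "ay": 0, "az": 0, "gripper": 1}
    - {"tx": 0, "ty": 0, "tz": -0.08, "ax": 0, "ay": 0, "az": 0, "gripper": 1}
    - {"tx": 0, "ty": 0, "tz": -0.08, "ax": 0, "ay": 0, "az": 0, "gripper": 1}
    - {"tx": 0, "ty": 0, "tz": -0.08, "ax": 0, "ay": 0, "az": 0, "gripper": 1}
    - {"tx": 0, "ty": 0, "tz": -0.08, "ax": 0, "ay": 0, "az": 0, "gripper": 1}

```text
clock: 20.57
ee_pos: [0.5792, -0.0115, 0.0875]
orientation: [0.996, 0.087, -0.0, -0.0]
ft_force: [-0.2, 0.2, -1.5]
width: 0.0547
```

Run:
```python
from h import *
goto((.4988,-.3133,.088,100),(.4988,-.3133,.0065,100))
```

```text
t 20.57 p [ 0.5792 -0.0115  0.0875] F [-0.2  0.2 -1.5] w 0.0547 q [-0.12  0.6   1.61 -0.    0.93  1.27]
t [-0.1317  0.2832 -0.0005] a [-0.  0.  0.]
t [-0.1316  0.2832  0.081 ] a [-0.  0.  0.]
```

Request:
arm_command:
  moves:
    - {"tx": -0.012, "ty": 0.026, "tz": 0, "ax": 0, "ay": 0, "az": 0, "gripper": 1}
    - {"tx": -0.028, "ty": 0.06, "tz": 0, "ax": 0, "ay": 0, "az": 0, "gripper": 1}
    - {"tx": -0.044, "ty": 0.095, "tz": 0, "ax": 0, "ay": 0, "az": 0, "gripper": 1}
    - {"tx": -0.06, "ty": 0.13, "tz": 0, "ax": 0, "ay": 0, "az": 0, "gripper": 1}
    - {"tx": -0.077, "ty": 0.165, "tz": 0, "ax": 0, "ay": 0, "az": 0, "gripper": 1}
    - {"tx": -0.093, "ty": 0.2, "tz": 0, "ax": 0, "ay": 0, "az": 0, "gripper": 1}
    - {"tx": -0.109, "ty": 0.235, "tz": 0, "ax": 0, "ay": 0, "az": 0, "gripper": 1}
    - {"tx": -0.123, "ty": 0.265, "tz": 0, "ax": 0, "ay": 0, "az": 0, "gripper": 1}
    - {"tx": -0.1315, "ty": 0.283, "tz": 0, "ax": 0, "ay": 0, "az": 0, "gripper": 1}
    - {"tx": -0.1315, "ty": 0.283, "tz": 0, "ax": 0, "ay": 0, "az": 0, "gripper": 1}
    - {"tx": -0.1315, "ty": 0.283, "tz": 0.03, "ax": 0, "ay": 0, "az": 0, "gripper": 1}
    - {"tx": -0.1315, "ty": 0.283, "tz": 0.055, "ax": 0, "ay": 0, "az": 0, "gripper": 1}
    - {"tx": -0.1315, "ty": 0.283, "tz": 0.072, "ax": 0, "ay": 0, "az": 0, "gripper": 1}
    - {"tx": -0.1315, "ty": 0.283, "tz": 0.077, "ax": 0, "ay": 0, "az": 0, "gripper": 1}
    - {"tx": -0.1315, "ty": 0.283, "tz": 0.08, "ax": 0, "ay": 0, "az": 0, "gripper": 1}
    - {"tx": -0.1315, "ty": 0.283, "tz": 0.08, "ax": 0, "ay": 0, "az": 0, "gripper": 1}
    - {"tx": -0.1315, "ty": 0.283, "tz": 0.08, "ax": 0, "ay": 0, "az": 0, "gripper": 1}

```text
clock: 21.98
ee_pos: [0.4994, -0.3129, 0.008]
orientation: [0.996, 0.087, -0.0, -0.0]
ft_force: [0.4, -0.1, -0.2]
width: 0.0551
```

Request:
arm_command:
  moves:
    - {"tx": 0, "ty": 0, "tz": 0.001, "ax": 0, "ay": 0, "az": 0, "gripper": 1}
    - {"tx": 0, "ty": 0, "tz": 0.0015, "ax": 0, "ay": 0, "az": 0, "gripper": 1}
    - {"tx": 0, "ty": 0, "tz": 0.0015, "ax": 0, "ay": 0, "az": 0, "gripper": 1}
    - {"tx": 0, "ty": 0, "tz": 0.0015, "ax": 0, "ay": 0, "az": 0, "gripper": 1}

```text
clock: 22.32
ee_pos: [0.4994, -0.3132, 0.0065]
orientation: [0.996, 0.087, 0.0, 0.0]
ft_force: [0.9, -0.0, -1.6]
width: 0.0548
```

Request:
arm_command:
  moves:
    - {"tx": 0, "ty": 0, "tz": 0.0005, "ax": 0, "ay": 0, "az": 0, "gripper": 1}
    - {"tx": 0, "ty": 0, "tz": 0.001, "ax": 0, "ay": 0, "az": 0, "gripper": 1}
    - {"tx": 0, "ty": 0, "tz": 0.001, "ax": 0, "ay": 0, "az": 0, "gripper": 1}

```text
clock: 22.57
ee_pos: [0.4994, -0.3132, 0.0063]
orientation: [0.996, 0.087, 0.0, 0.0]
ft_force: [-3.9, 2.8, 18.7]
width: 0.0552
```

Request:
arm_command:
  moves:
    - {"tx": 0, "ty": 0, "tz": -0.0005, "ax": 0, "ay": 0, "az": 0, "gripper": 1}
    - {"tx": 0, "ty": 0, "tz": -0.0005, "ax": 0, "ay": 0, "az": 0, "gripper": 0}
    - {"tx": 0, "ty": 0, "tz": -0.0005, "ax": 0, "ay": 0, "az": 0, "gripper": 0}
    - {"tx": 0, "ty": 0, "tz": -0.0005, "ax": 0, "ay": 0, "az": 0, "gripper": 0}
    - {"tx": 0, "ty": 0, "tz": -0.0005, "ax": 0, "ay": 0, "az": 0, "gripper": 0}
    - {"tx": 0, "ty": 0, "tz": -0.0005, "ax": 0, "ay": 0, "az": 0, "gripper": 0}
    - {"tx": 0, "ty": 0, "tz": -0.03, "ax": 0, "ay": 0, "az": 0, "gripper": 0}
    - {"tx": 0, "ty": 0, "tz": -0.07, "ax": 0, "ay": 0, "az": 0, "gripper": 0}
    - {"tx": 0, "ty": 0, "tz": -0.11, "ax": 0, "ay": 0, "az": 0, "gripper": 0}
    - {"tx": 0, "ty": 0, "tz": -0.15, "ax": 0, "ay": 0, "az": 0, "gripper": 0}
    - {"tx": 0, "ty": 0, "tz": -0.15, "ax": 0, "ay": 0, "az": 0, "gripper": 0}
    - {"tx": 0, "ty": 0, "tz": -0.15, "ax": 0, "ay": 0, "az": 0, "gripper": 0}
    - {"tx": 0, "ty": 0, "tz": -0.15, "ax": 0, "ay": 0, "az": 0, "gripper": 0}

```text
clock: 23.65
ee_pos: [0.499, -0.3129, 0.1551]
orientation: [0.996, 0.087, -0.0, -0.0]
ft_force: [-0.2, -0.3, -0.9]
width: 0.0855
```

Run:
```python
from h import *
from plant import arm
d=arm.snapshot("wrist");np.savez("w4.npz",**d);cv2.imwrite("pics/w4.png",d["frame"][:,:,::-1])
blobs(d,(("green",.004,1000),("cast",.028,300)),True)
t=arm.snapshot("top");np.savez("top2.npz",**t);P=cloud(t)
for c in("red","blue","yellow"):
    m=mask(t["frame"],c);m[:180]=0;q=P[m];q=q[(q[:,2]>.084)&(q[:,2]<.12)];print(c,len(q),q.mean(0).round(4))
    k,L,st,ce=cv2.connectedComponentsWithStats((m&(np.arange(512)<180)).astype(np.uint8))
    for i in range(1,k):
        if st[i,4]>60:print(st[i],plane(t,ce[i],.084).round(4))
goto((.4648,.3097,.157,99))
```

```text
cast [ 228  152   59   49 2069] circle ((0.5020672082901001, -0.31258273124694824), (0.05565832927823067, 0.05664825066924095), 104.9329833984375) rect [ 0.5015 -0.3127  0.0476  0.055  10.0418]
red 65 [0.3986 0.3122 0.085 ]
[119 267  14  14 134] [0.3991 0.3106 0.084 ]
blue 54 [0.5389 0.3032 0.0853]
[125 207  13  11 122] [0.5381 0.3019 0.084 ]
yellow 67 [0.4639 0.3082 0.0852]
[122 239  13  13 135] [0.4637 0.3073 0.084 ]
t 23.75 p [ 0.4986 -0.3126  0.154 ] F [ 0.   0.3 -0.3] w 0.0851 q [-0.66  0.53  1.53 -0.    1.09  0.73]
t [ 0.075  -0.6187 -0.0021] a [-0.002  0.002  0.018]
```

View pics/w4.png

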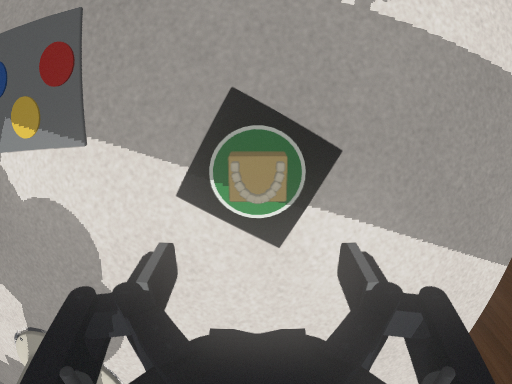

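The cast sits teeth up and centred in the ring (257,172). I'll go over the tray for a close look at the jars.

Request:
arm_command:
  moves:
    - {"tx": 0.004, "ty": -0.033, "tz": -0.01, "ax": 0, "ay": 0, "az": 0, "gripper": 0}
    - {"tx": 0.009, "ty": -0.073, "tz": -0.02, "ax": 0, "ay": 0, "az": 0, "gripper": 0}
    - {"tx": 0.013, "ty": -0.112, "tz": -0.03, "ax": 0, "ay": 0, "az": 0, "gripper": 0}
    - {"tx": 0.018, "ty": -0.152, "tz": -0.04, "ax": 0, "ay": 0, "az": 0, "gripper": 0}
    - {"tx": 0.023, "ty": -0.192, "tz": -0.045, "ax": 0, "ay": 0, "az": 0.018, "gripper": 0}
    - {"tx": 0.028, "ty": -0.232, "tz": -0.045, "ax": 0, "ay": 0, "az": 0.018, "gripper": 0}
    - {"tx": 0.033, "ty": -0.273, "tz": -0.045, "ax": 0, "ay": 0, "az": 0.018, "gripper": 0}
    - {"tx": 0.038, "ty": -0.314, "tz": -0.045, "ax": 0, "ay": 0, "az": 0.018, "gripper": 0}
    - {"tx": 0.043, "ty": -0.355, "tz": -0.045, "ax": 0, "ay": 0, "az": 0.018, "gripper": 0}
    - {"tx": 0.048, "ty": -0.396, "tz": -0.045, "ax": 0, "ay": 0, "az": 0.018, "gripper": 0}
    - {"tx": 0.053, "ty": -0.437, "tz": -0.045, "ax": 0, "ay": 0, "az": 0.018, "gripper": 0}
    - {"tx": 0.058, "ty": -0.478, "tz": -0.045, "ax": 0, "ay": 0, "az": 0.018, "gripper": 0}
    - {"tx": 0.063, "ty": -0.519, "tz": -0.045, "ax": 0, "ay": 0, "az": 0.018, "gripper": 0}
    - {"tx": 0.068, "ty": -0.56, "tz": -0.045, "ax": 0, "ay": 0, "az": 0.018, "gripper": 0}
    - {"tx": 0.073, "ty": -0.598, "tz": -0.045, "ax": 0, "ay": 0, "az": 0.018, "gripper": 0}
    - {"tx": 0.075, "ty": -0.618, "tz": -0.045, "ax": 0, "ay": 0, "az": 0.018, "gripper": 0}
    - {"tx": 0.075, "ty": -0.618, "tz": -0.045, "ax": 0, "ay": 0, "az": 0.018, "gripper": 0}
    - {"tx": 0.075, "ty": -0.618, "tz": -0.045, "ax": 0, "ay": 0, "az": 0.018, "gripper": 0}
    - {"tx": 0.075, "ty": -0.618, "tz": -0.045, "ax": 0, "ay": 0, "az": 0.018, "gripper": 0}

```text
clock: 25.33
ee_pos: [0.4651, 0.3078, 0.1992]
orientation: [0.997, 0.078, -0.001, 0.001]
ft_force: [-0.6, -0.4, -0.7]
width: 0.0854
```

Run:
```python
from h import *
from plant import arm
d=arm.snapshot("wrist");np.savez("w5.npz",**d);cv2.imwrite("pics/w5.png",d["frame"][:,:,::-1])
blobs(d,(("red",.084,300),("blue",.084,300),("yellow",.084,300)),True)
goto((.5347,.3065,.2,99),(.5347,.3065,.042,99))
print(-d["R"].T@d["t"])
```

```text
red [226 234  32  26 614] circle ((0.39606550335884094, 0.31254029273986816), (0.028938475996255875, 0.029546521604061127), 5.072309494018555) rect [3.96200e-01 3.12400e-01 2.93000e-02 2.93000e-02 4.82948e+01]
blue [255  88  36  36 989] circle ((0.5358744859695435, 0.3053702116012573), (0.029843920841813087, 0.03022584691643715), 108.05036163330078) rect [0.536  0.3055 0.0305 0.0302 9.4652]
blue [450 103  29  39 868] circle ((0.5641621947288513, 0.10719160735607147), (0.03944367915391922, 0.040080346167087555), 9.16003131866455) rect [5.64100e-01 1.07200e-01 4.07000e-02 3.94000e-02 8.61631e+01]
blue [ 12 323  36  47 870] circle ((0.09832549095153809, 0.6705847382545471), (0.050689395517110825, 0.2139916718006134), 55.898860931396484) rect [9.93000e-02 6.75800e-01 5.06000e-02 2.14600e-01 5.61938e+01]
blue [ 96 351  35  33 811] circle ((0.11836065351963043, 0.48645099997520447), (0.05282334238290787, 0.1233781948685646), 66.75711822509766) rect [1.1270e-01 4.8210e-01 5.3600e-02 1.3190e-01 6.9833e+01]
yellow [475 146  25  35 670] circle ((0.5291635394096375, 0.056400708854198456), (0.0394219271838665, 0.04062580317258835), 167.51695251464844) rect [0.5294 0.0564 0.0396 0.0412 9.6944]
yellow [238 167  35  36 896] circle ((0.461861252784729, 0.3090614974498749), (0.030637102201581, 0.03164802864193916), 94.16432189941406) rect [ 0.4621  0.309   0.0324  0.0316 25.4114]
t 25.38 p [0.4654 0.3075 0.1995] F [ 0.4 -0.9 -0. ] w 0.0853 q [ 0.48  0.43  1.55 -0.    1.16  1.89]
t [ 0.0683  0.0117 -0.0006] a [ 0.001  0.002 -0.001]
t [0.0686 0.0116 0.1574] a [ 0.001  0.002 -0.001]
[0.54664389 0.32073602 0.34214966]
```

View pics/w5.png

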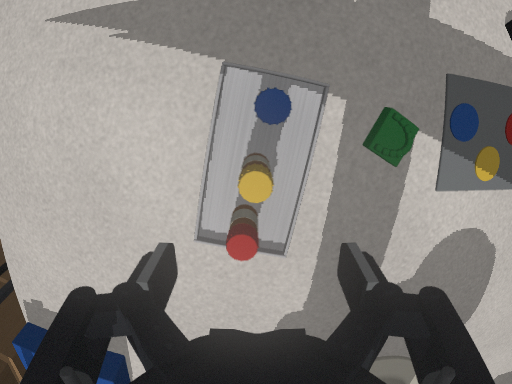

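The tray view shows blue (273,106), yellow (256,186) and red (242,241), all upright. The wrist camera agrees with the TCP positions to about 1 mm. Yellow sits about 2.5 mm toward -x of where its grip was. I'll pick blue first.

Request:
arm_command:
  moves:
    - {"tx": 0.03, "ty": 0.005, "tz": 0, "ax": 0, "ay": 0, "az": 0, "gripper": 0}
    - {"tx": 0.069, "ty": 0.012, "tz": 0.0, "ax": 0, "ay": 0, "az": 0, "gripper": 0}
    - {"tx": 0.069, "ty": 0.012, "tz": 0.03, "ax": 0, "ay": 0, "az": 0, "gripper": 0}
    - {"tx": 0.069, "ty": 0.012, "tz": 0.06, "ax": 0, "ay": 0, "az": 0, "gripper": 0}
    - {"tx": 0.069, "ty": 0.012, "tz": 0.06, "ax": 0, "ay": 0, "az": 0, "gripper": 0}
    - {"tx": 0.069, "ty": 0.012, "tz": 0.06, "ax": 0, "ay": 0, "az": 0, "gripper": 0}
    - {"tx": 0.069, "ty": 0.012, "tz": 0.06, "ax": 0, "ay": 0, "az": 0, "gripper": 0}

```text
clock: 25.97
ee_pos: [0.536, 0.307, 0.1416]
orientation: [0.997, 0.078, 0.0, -0.0]
ft_force: [-0.3, 0.3, 0.5]
width: 0.0852
```

Run:
```python
from h import *
goto((.5355,.3062,.042,99))
blobs(dict(np.load("w5.npz")),(("yellow",.009,300),("blue",.009,300)),True)
```

```text
t 25.97 p [0.536  0.307  0.1416] F [-0.3  0.3  0.5] w 0.0852 q [ 0.42  0.58  1.47 -0.    1.1   1.84]
t [-0.0007  0.0007  0.0996] a [-0.    -0.001 -0.001]
yellow [475 146  25  35 670] circle ((0.5240849852561951, -0.020396405830979347), (0.050875142216682434, 0.05242878943681717), 167.5169219970703) rect [ 0.5244 -0.0204  0.0511  0.0532  9.6941]
yellow [238 167  35  36 896] circle ((0.4372294247150421, 0.30566972494125366), (0.039538074284791946, 0.04084270820021629), 94.16437530517578) rect [ 0.4375  0.3056  0.0419  0.0408 25.4116]
blue [255  88  36  36 989] circle ((0.5327456593513489, 0.3009060025215149), (0.03851445019245148, 0.039007335901260376), 108.05086517333984) rect [0.5329 0.3011 0.0394 0.039  9.4631]
blue [450 103  29  39 868] circle ((0.5692517757415771, 0.04515073075890541), (0.05090319365262985, 0.051724858582019806), 9.159796714782715) rect [5.69100e-01 4.52000e-02 5.25000e-02 5.08000e-02 8.61631e+01]
blue [ 12 323  36  47 870] circle ((-0.03192407265305519, 0.7722260355949402), (0.0654161348938942, 0.2761625647544861), 55.89886474609375) rect [-3.07000e-02  7.78900e-01  6.53000e-02  2.76900e-01  5.61938e+01]
blue [ 96 351  35  33 811] circle ((-0.00606810487806797, 0.5345960259437561), (0.06817007809877396, 0.15922313928604126), 66.75711059570312) rect [-1.3400e-02  5.2890e-01  6.9200e-02  1.7020e-01  6.9833e+01]
```

Request:
arm_command:
  moves:
    - {"tx": -0.0005, "ty": 0.0005, "tz": 0.035, "ax": 0, "ay": 0, "az": 0, "gripper": 0}
    - {"tx": -0.0005, "ty": 0.0005, "tz": 0.075, "ax": 0, "ay": 0, "az": 0, "gripper": 0}
    - {"tx": -0.0005, "ty": 0.0005, "tz": 0.0995, "ax": 0, "ay": 0, "az": 0, "gripper": 0}
    - {"tx": -0.0005, "ty": 0.0005, "tz": 0.0995, "ax": 0, "ay": 0, "az": 0, "gripper": 0}
    - {"tx": -0.0005, "ty": 0.0005, "tz": 0.0995, "ax": 0, "ay": 0, "az": 0, "gripper": 0}
    - {"tx": -0.0005, "ty": 0.0005, "tz": 0.0995, "ax": 0, "ay": 0, "az": 0, "gripper": 1}
    - {"tx": -0.0005, "ty": 0.0005, "tz": 0.0995, "ax": 0, "ay": 0, "az": 0, "gripper": 1}
    - {"tx": -0.0005, "ty": 0.0005, "tz": 0.0995, "ax": 0, "ay": 0, "az": 0, "gripper": 1}
    - {"tx": -0.0005, "ty": 0.0005, "tz": 0.0995, "ax": 0, "ay": 0, "az": 0, "gripper": 1}
    - {"tx": -0.0005, "ty": 0.0005, "tz": 0.0995, "ax": 0, "ay": 0, "az": 0, "gripper": 1}
    - {"tx": -0.0005, "ty": 0.0005, "tz": 0.0995, "ax": 0, "ay": 0, "az": 0, "gripper": 1}
    - {"tx": -0.0005, "ty": 0.0005, "tz": 0.0995, "ax": 0, "ay": 0, "az": 0, "gripper": 1}
    - {"tx": -0.0005, "ty": 0.0005, "tz": 0.0995, "ax": 0, "ay": 0, "az": 0, "gripper": 1}
  squeeze: 30

```text
clock: 27.05
ee_pos: [0.5358, 0.3071, 0.0417]
orientation: [0.997, 0.078, 0.001, -0.0]
ft_force: [-0.4, -0.5, 10.2]
width: 0.0313
```

Request:
arm_command:
  moves:
    - {"tx": 0, "ty": 0, "tz": -0.02, "ax": 0, "ay": 0, "az": 0, "gripper": 1}
    - {"tx": 0, "ty": 0, "tz": -0.055, "ax": 0, "ay": 0, "az": 0, "gripper": 1}
    - {"tx": 0, "ty": 0, "tz": -0.09, "ax": 0, "ay": 0, "az": 0, "gripper": 1}
    - {"tx": 0, "ty": 0, "tz": -0.105, "ax": 0, "ay": 0, "az": 0, "gripper": 1}
    - {"tx": 0, "ty": 0, "tz": -0.105, "ax": 0, "ay": 0, "az": 0, "gripper": 1}
    - {"tx": 0, "ty": 0, "tz": -0.105, "ax": 0, "ay": 0, "az": 0, "gripper": 1}

```text
clock: 27.55
ee_pos: [0.5355, 0.307, 0.1465]
orientation: [0.997, 0.078, 0.001, -0.0]
ft_force: [-0.3, -0.7, -1.4]
width: 0.0312
```

Run:
```python
from h import *
goto((.5696,.0444,.147,99),(.5696,.0444,.048,99))
```

```text
t 27.55 p [0.5355 0.307  0.1465] F [-0.3 -0.7 -1.4] w 0.0312 q [0.42 0.57 1.46 0.   1.11 1.84]
t [-0.0073  0.2647 -0.0007] a [-0.    -0.001 -0.   ]
t [-0.0074  0.2648  0.0983] a [-0.    -0.001 -0.   ]
```

Request:
arm_command:
  moves:
    - {"tx": 0, "ty": 0.03, "tz": 0, "ax": 0, "ay": 0, "az": 0, "gripper": 1}
    - {"tx": -0.002, "ty": 0.07, "tz": 0, "ax": 0, "ay": 0, "az": 0, "gripper": 1}
    - {"tx": -0.003, "ty": 0.11, "tz": 0, "ax": 0, "ay": 0, "az": 0, "gripper": 1}
    - {"tx": -0.004, "ty": 0.15, "tz": 0, "ax": 0, "ay": 0, "az": 0, "gripper": 1}
    - {"tx": -0.005, "ty": 0.19, "tz": 0, "ax": 0, "ay": 0, "az": 0, "gripper": 1}
    - {"tx": -0.0073, "ty": 0.225, "tz": 0, "ax": 0, "ay": 0, "az": 0, "gripper": 1}
    - {"tx": -0.0073, "ty": 0.25, "tz": 0, "ax": 0, "ay": 0, "az": 0, "gripper": 1}
    - {"tx": -0.0073, "ty": 0.2647, "tz": 0, "ax": 0, "ay": 0, "az": 0, "gripper": 1}
    - {"tx": -0.0073, "ty": 0.2647, "tz": 0.0, "ax": 0, "ay": 0, "az": 0, "gripper": 1}
    - {"tx": -0.0073, "ty": 0.2647, "tz": 0.035, "ax": 0, "ay": 0, "az": 0, "gripper": 1}
    - {"tx": -0.0073, "ty": 0.2647, "tz": 0.07, "ax": 0, "ay": 0, "az": 0, "gripper": 1}
    - {"tx": -0.0073, "ty": 0.2647, "tz": 0.09, "ax": 0, "ay": 0, "az": 0, "gripper": 1}
    - {"tx": -0.0073, "ty": 0.2647, "tz": 0.095, "ax": 0, "ay": 0, "az": 0, "gripper": 1}
    - {"tx": -0.0073, "ty": 0.2647, "tz": 0.095, "ax": 0, "ay": 0, "az": 0, "gripper": 1}
    - {"tx": -0.0073, "ty": 0.2647, "tz": 0.095, "ax": 0, "ay": 0, "az": 0, "gripper": 1}
    - {"tx": -0.0073, "ty": 0.2647, "tz": 0.095, "ax": 0, "ay": 0, "az": 0, "gripper": 1}

```text
clock: 28.88
ee_pos: [0.5698, 0.0446, 0.0515]
orientation: [0.997, 0.078, 0.0, 0.0]
ft_force: [-0.2, 0.4, -0.1]
width: 0.031
```

Run:
```python
from h import *
goto((.5696,.0444,.0465,99))
```

```text
t 28.88 p [0.5698 0.0446 0.0515] F [-0.2  0.4 -0.1] w 0.031 q [-0.03  0.65  1.65  0.    0.84  1.39]
t [-0.0002  0.0002  0.005 ] a [ 0.    -0.001  0.   ]
```

Request:
arm_command:
  moves:
    - {"tx": 0, "ty": 0, "tz": 0.003, "ax": 0, "ay": 0, "az": 0, "gripper": 1}
    - {"tx": 0, "ty": 0, "tz": 0.0045, "ax": 0, "ay": 0, "az": 0, "gripper": 1}
    - {"tx": 0, "ty": 0, "tz": 0.005, "ax": 0, "ay": 0, "az": 0, "gripper": 1}
    - {"tx": 0, "ty": 0, "tz": 0.005, "ax": 0, "ay": 0, "az": 0, "gripper": 1}

```text
clock: 29.22
ee_pos: [0.5698, 0.0444, 0.0466]
orientation: [0.997, 0.078, 0.001, 0.0]
ft_force: [-1.7, 1.1, 8.0]
width: 0.0313
```

Contact. I'll release blue and rise.

Request:
arm_command:
  moves:
    - {"tx": 0, "ty": 0, "tz": 0, "ax": 0, "ay": 0, "az": 0, "gripper": 0}
    - {"tx": 0, "ty": 0, "tz": 0, "ax": 0, "ay": 0, "az": 0, "gripper": 0}
    - {"tx": 0, "ty": 0, "tz": 0, "ax": 0, "ay": 0, "az": 0, "gripper": 0}
    - {"tx": 0, "ty": 0, "tz": 0, "ax": 0, "ay": 0, "az": 0, "gripper": 0}
    - {"tx": 0, "ty": 0, "tz": 0, "ax": 0, "ay": 0, "az": 0, "gripper": 0}
    - {"tx": 0, "ty": 0, "tz": 0, "ax": 0, "ay": 0, "az": 0, "gripper": 0}
    - {"tx": 0, "ty": 0, "tz": -0.03, "ax": 0, "ay": 0, "az": 0, "gripper": 0}
    - {"tx": 0, "ty": 0, "tz": -0.07, "ax": 0, "ay": 0, "az": 0, "gripper": 0}
    - {"tx": 0, "ty": 0, "tz": -0.1, "ax": 0, "ay": 0, "az": 0, "gripper": 0}
    - {"tx": 0, "ty": 0, "tz": -0.1, "ax": 0, "ay": 0, "az": 0, "gripper": 0}
    - {"tx": 0, "ty": 0, "tz": -0.1, "ax": 0, "ay": 0, "az": 0, "gripper": 0}

```text
clock: 30.13
ee_pos: [0.5704, 0.0443, 0.1475]
orientation: [0.997, 0.078, 0.002, 0.0]
ft_force: [0.2, 0.1, 0.2]
width: 0.0852
```

Run:
```python
from h import *
goto((.396,.3125,.147,99),(.396,.3125,.042,99))
```

```text
t 30.13 p [0.5704 0.0443 0.1475] F [0.2 0.1 0.2] w 0.0852 q [-0.03  0.51  1.58  0.    1.05  1.39]
t [-1.303e-01 -2.922e-01 -1.000e-04] a [ 0.001 -0.003 -0.   ]
t [-0.1307 -0.2922  0.1049] a [ 0.001 -0.003 -0.   ]
```

Request:
arm_command:
  moves:
    - {"tx": -0.013, "ty": -0.03, "tz": 0, "ax": 0, "ay": 0, "az": 0, "gripper": 0}
    - {"tx": -0.029, "ty": -0.065, "tz": 0, "ax": 0, "ay": 0, "az": 0, "gripper": 0}
    - {"tx": -0.045, "ty": -0.101, "tz": 0, "ax": 0, "ay": 0, "az": 0, "gripper": 0}
    - {"tx": -0.061, "ty": -0.137, "tz": 0, "ax": 0, "ay": 0, "az": 0, "gripper": 0}
    - {"tx": -0.077, "ty": -0.173, "tz": 0, "ax": 0, "ay": 0, "az": 0, "gripper": 0}
    - {"tx": -0.093, "ty": -0.209, "tz": 0, "ax": 0, "ay": 0, "az": 0, "gripper": 0}
    - {"tx": -0.109, "ty": -0.245, "tz": 0, "ax": 0, "ay": 0, "az": 0, "gripper": 0}
    - {"tx": -0.122, "ty": -0.275, "tz": 0, "ax": 0, "ay": 0, "az": 0, "gripper": 0}
    - {"tx": -0.13, "ty": -0.292, "tz": 0, "ax": 0, "ay": 0, "az": 0, "gripper": 0}
    - {"tx": -0.13, "ty": -0.292, "tz": 0, "ax": 0, "ay": 0, "az": 0, "gripper": 0}
    - {"tx": -0.13, "ty": -0.292, "tz": 0, "ax": 0, "ay": 0, "az": 0, "gripper": 0}
    - {"tx": -0.13, "ty": -0.292, "tz": 0, "ax": 0, "ay": 0, "az": 0, "gripper": 0}
    - {"tx": -0.13, "ty": -0.292, "tz": 0, "ax": 0, "ay": 0, "az": 0, "gripper": 0}

```text
clock: 31.22
ee_pos: [0.3957, 0.3116, 0.1453]
orientation: [0.997, 0.078, -0.0, 0.0]
ft_force: [0.4, -1.3, -0.1]
width: 0.0853
```

Run:
```python
from h import *
goto((.3957,.3125,.042,99))
```

```text
t 31.22 p [0.3957 0.3116 0.1453] F [ 0.4 -1.3 -0.1] w 0.0853 q [ 0.55  0.44  1.74 -0.    0.96  1.96]
t [ 0.0003 -0.0009  0.1033] a [ 0.     0.001 -0.001]
```

Request:
arm_command:
  moves:
    - {"tx": 0, "ty": -0.001, "tz": 0.035, "ax": 0, "ay": 0, "az": 0, "gripper": 0}
    - {"tx": 0, "ty": -0.001, "tz": 0.075, "ax": 0, "ay": 0, "az": 0, "gripper": 0}
    - {"tx": 0, "ty": -0.001, "tz": 0.1035, "ax": 0, "ay": 0, "az": 0, "gripper": 0}
    - {"tx": 0, "ty": -0.001, "tz": 0.1035, "ax": 0, "ay": 0, "az": 0, "gripper": 0}
    - {"tx": 0, "ty": -0.001, "tz": 0.1035, "ax": 0, "ay": 0, "az": 0, "gripper": 0}
    - {"tx": 0, "ty": -0.001, "tz": 0.1035, "ax": 0, "ay": 0, "az": 0, "gripper": 1}
    - {"tx": 0, "ty": -0.001, "tz": 0.1035, "ax": 0, "ay": 0, "az": 0, "gripper": 1}
    - {"tx": 0, "ty": -0.001, "tz": 0.1035, "ax": 0, "ay": 0, "az": 0, "gripper": 1}
    - {"tx": 0, "ty": -0.001, "tz": 0.1035, "ax": 0, "ay": 0, "az": 0, "gripper": 1}
    - {"tx": 0, "ty": -0.001, "tz": 0.1035, "ax": 0, "ay": 0, "az": 0, "gripper": 1}
    - {"tx": 0, "ty": -0.001, "tz": 0.1035, "ax": 0, "ay": 0, "az": 0, "gripper": 1}
    - {"tx": 0, "ty": -0.001, "tz": 0.1035, "ax": 0, "ay": 0, "az": 0, "gripper": 1}
    - {"tx": 0, "ty": -0.001, "tz": 0.1035, "ax": 0, "ay": 0, "az": 0, "gripper": 1}

```text
clock: 32.3
ee_pos: [0.3958, 0.3137, 0.0432]
orientation: [0.997, 0.078, 0.001, -0.0]
ft_force: [0.3, -2.7, 12.1]
width: 0.0312
```

Request:
arm_command:
  moves:
    - {"tx": 0, "ty": 0, "tz": -0.02, "ax": 0, "ay": 0, "az": 0, "gripper": 1}
    - {"tx": 0, "ty": 0, "tz": -0.055, "ax": 0, "ay": 0, "az": 0, "gripper": 1}
    - {"tx": 0, "ty": 0, "tz": -0.09, "ax": 0, "ay": 0, "az": 0, "gripper": 1}
    - {"tx": 0, "ty": 0, "tz": -0.125, "ax": 0, "ay": 0, "az": 0, "gripper": 1}
    - {"tx": 0, "ty": 0, "tz": -0.135, "ax": 0, "ay": 0, "az": 0, "gripper": 1}
    - {"tx": 0, "ty": 0, "tz": -0.135, "ax": 0, "ay": 0, "az": 0, "gripper": 1}
    - {"tx": 0, "ty": 0, "tz": -0.135, "ax": 0, "ay": 0, "az": 0, "gripper": 1}

```text
clock: 32.88
ee_pos: [0.3952, 0.3135, 0.1777]
orientation: [0.997, 0.078, 0.001, -0.0]
ft_force: [-0.1, 0.0, -1.1]
width: 0.0314
```

Run:
```python
from h import *
goto((.5892,-.068,.176,99),(.5892,-.068,.0515,99))
```

```text
t 32.88 p [0.3952 0.3135 0.1777] F [-0.1  0.  -1.1] w 0.0314 q [ 0.55  0.39  1.71 -0.    1.04  1.97]
t [0.132  0.4071 0.0017] a [-0.001 -0.001 -0.   ]
t [0.1318 0.4071 0.1262] a [-0.001 -0.001 -0.   ]
```

Request:
arm_command:
  moves:
    - {"tx": 0.01, "ty": 0.03, "tz": 0, "ax": 0, "ay": 0, "az": 0, "gripper": 1}
    - {"tx": 0.022, "ty": 0.067, "tz": 0, "ax": 0, "ay": 0, "az": 0, "gripper": 1}
    - {"tx": 0.034, "ty": 0.105, "tz": 0, "ax": 0, "ay": 0, "az": 0, "gripper": 1}
    - {"tx": 0.046, "ty": 0.143, "tz": 0, "ax": 0, "ay": 0, "az": 0, "gripper": 1}
    - {"tx": 0.058, "ty": 0.181, "tz": 0, "ax": 0, "ay": 0, "az": 0, "gripper": 1}
    - {"tx": 0.07, "ty": 0.219, "tz": 0, "ax": 0, "ay": 0, "az": 0, "gripper": 1}
    - {"tx": 0.082, "ty": 0.257, "tz": 0, "ax": 0, "ay": 0, "az": 0, "gripper": 1}
    - {"tx": 0.094, "ty": 0.295, "tz": 0, "ax": 0, "ay": 0, "az": 0, "gripper": 1}
    - {"tx": 0.107, "ty": 0.333, "tz": 0, "ax": 0, "ay": 0, "az": 0, "gripper": 1}
    - {"tx": 0.119, "ty": 0.37, "tz": 0, "ax": 0, "ay": 0, "az": 0, "gripper": 1}
    - {"tx": 0.132, "ty": 0.407, "tz": 0, "ax": 0, "ay": 0, "az": 0, "gripper": 1}
    - {"tx": 0.132, "ty": 0.407, "tz": 0, "ax": 0, "ay": 0, "az": 0, "gripper": 1}
    - {"tx": 0.132, "ty": 0.407, "tz": 0.035, "ax": 0, "ay": 0, "az": 0, "gripper": 1}
    - {"tx": 0.132, "ty": 0.407, "tz": 0.07, "ax": 0, "ay": 0, "az": 0, "gripper": 1}
    - {"tx": 0.132, "ty": 0.407, "tz": 0.105, "ax": 0, "ay": 0, "az": 0, "gripper": 1}
    - {"tx": 0.132, "ty": 0.407, "tz": 0.12, "ax": 0, "ay": 0, "az": 0, "gripper": 1}
    - {"tx": 0.132, "ty": 0.407, "tz": 0.124, "ax": 0, "ay": 0, "az": 0, "gripper": 1}
    - {"tx": 0.132, "ty": 0.407, "tz": 0.124, "ax": 0, "ay": 0, "az": 0, "gripper": 1}
    - {"tx": 0.132, "ty": 0.407, "tz": 0.124, "ax": 0, "ay": 0, "az": 0, "gripper": 1}
    - {"tx": 0.132, "ty": 0.407, "tz": 0.124, "ax": 0, "ay": 0, "az": 0, "gripper": 1}

```text
clock: 34.55
ee_pos: [0.5899, -0.0681, 0.0544]
orientation: [0.997, 0.078, 0.001, 0.0]
ft_force: [0.8, -0.0, -0.2]
width: 0.0314
```

Run:
```python
from h import *
goto((.5892,-.068,.0475,99))
```

```text
t 34.55 p [ 0.5899 -0.0681  0.0544] F [ 0.8 -0.  -0.2] w 0.0314 q [-0.22  0.67  1.6  -0.    0.88  1.2 ]
t [-0.0006 -0.0002  0.0069] a [ 0.001 -0.002 -0.   ]
```

Request:
arm_command:
  moves:
    - {"tx": -0.0005, "ty": 0, "tz": 0.003, "ax": 0, "ay": 0, "az": 0, "gripper": 1}
    - {"tx": -0.0005, "ty": 0, "tz": 0.006, "ax": 0, "ay": 0, "az": 0, "gripper": 1}
    - {"tx": -0.0005, "ty": 0, "tz": 0.007, "ax": 0, "ay": 0, "az": 0, "gripper": 1}
    - {"tx": -0.0005, "ty": 0, "tz": 0.007, "ax": 0, "ay": 0, "az": 0, "gripper": 1}
    - {"tx": -0.0005, "ty": 0, "tz": 0.007, "ax": 0, "ay": 0, "az": 0, "gripper": 1}

```text
clock: 34.97
ee_pos: [0.5897, -0.0686, 0.0479]
orientation: [0.997, 0.078, 0.001, 0.001]
ft_force: [-2.9, -1.9, 18.7]
width: 0.0312
```

Request:
arm_command:
  moves:
    - {"tx": 0, "ty": 0, "tz": -0.0007, "ax": 0, "ay": 0, "az": 0, "gripper": 1}
    - {"tx": 0, "ty": 0, "tz": -0.0007, "ax": 0, "ay": 0, "az": 0, "gripper": 0}
    - {"tx": 0, "ty": 0, "tz": -0.0007, "ax": 0, "ay": 0, "az": 0, "gripper": 0}
    - {"tx": 0, "ty": 0, "tz": -0.0007, "ax": 0, "ay": 0, "az": 0, "gripper": 0}
    - {"tx": 0, "ty": 0, "tz": -0.0007, "ax": 0, "ay": 0, "az": 0, "gripper": 0}
    - {"tx": 0, "ty": 0, "tz": -0.0007, "ax": 0, "ay": 0, "az": 0, "gripper": 0}
    - {"tx": 0, "ty": 0, "tz": -0.0007, "ax": 0, "ay": 0, "az": 0, "gripper": 0}
    - {"tx": 0, "ty": 0, "tz": -0.03, "ax": 0, "ay": 0, "az": 0, "gripper": 0}
    - {"tx": 0, "ty": 0, "tz": -0.07, "ax": 0, "ay": 0, "az": 0, "gripper": 0}
    - {"tx": 0, "ty": 0, "tz": -0.1, "ax": 0, "ay": 0, "az": 0, "gripper": 0}
    - {"tx": 0, "ty": 0, "tz": -0.1, "ax": 0, "ay": 0, "az": 0, "gripper": 0}
    - {"tx": 0, "ty": 0, "tz": -0.1, "ax": 0, "ay": 0, "az": 0, "gripper": 0}

```text
clock: 35.97
ee_pos: [0.5896, -0.0682, 0.148]
orientation: [0.997, 0.078, 0.002, 0.0]
ft_force: [-0.0, 0.1, -0.2]
width: 0.0852
```

Run:
```python
from h import *
goto((.4617,.3092,.147,99),(.4617,.3092,.042,99))
```

```text
t 35.97 p [ 0.5896 -0.0682  0.148 ] F [-0.   0.1 -0.2] w 0.0852 q [-0.22  0.54  1.52  0.    1.08  1.2 ]
t [-6.740e-02 -3.928e-01  3.000e-04] a [ 0.001 -0.003 -0.   ]
t [-0.0677 -0.3929  0.1053] a [ 0.001 -0.003 -0.   ]
```

Request:
arm_command:
  moves:
    - {"tx": -0.006, "ty": -0.033, "tz": 0, "ax": 0, "ay": 0, "az": 0, "gripper": 0}
    - {"tx": -0.013, "ty": -0.073, "tz": 0, "ax": 0, "ay": 0, "az": 0, "gripper": 0}
    - {"tx": -0.02, "ty": -0.113, "tz": 0, "ax": 0, "ay": 0, "az": 0, "gripper": 0}
    - {"tx": -0.027, "ty": -0.153, "tz": 0, "ax": 0, "ay": 0, "az": 0, "gripper": 0}
    - {"tx": -0.034, "ty": -0.193, "tz": 0, "ax": 0, "ay": 0, "az": 0, "gripper": 0}
    - {"tx": -0.041, "ty": -0.233, "tz": 0, "ax": 0, "ay": 0, "az": 0, "gripper": 0}
    - {"tx": -0.048, "ty": -0.273, "tz": 0, "ax": 0, "ay": 0, "az": 0, "gripper": 0}
    - {"tx": -0.055, "ty": -0.313, "tz": 0, "ax": 0, "ay": 0, "az": 0, "gripper": 0}
    - {"tx": -0.062, "ty": -0.353, "tz": 0, "ax": 0, "ay": 0, "az": 0, "gripper": 0}
    - {"tx": -0.067, "ty": -0.383, "tz": 0, "ax": 0, "ay": 0, "az": 0, "gripper": 0}
    - {"tx": -0.067, "ty": -0.393, "tz": 0, "ax": 0, "ay": 0, "az": 0, "gripper": 0}
    - {"tx": -0.067, "ty": -0.393, "tz": 0, "ax": 0, "ay": 0, "az": 0, "gripper": 0}
    - {"tx": -0.067, "ty": -0.393, "tz": 0, "ax": 0, "ay": 0, "az": 0, "gripper": 0}
    - {"tx": -0.067, "ty": -0.393, "tz": 0, "ax": 0, "ay": 0, "az": 0, "gripper": 0}
    - {"tx": -0.067, "ty": -0.393, "tz": 0, "ax": 0, "ay": 0, "az": 0, "gripper": 0}

```text
clock: 37.22
ee_pos: [0.4614, 0.3084, 0.1459]
orientation: [0.997, 0.078, -0.0, 0.0]
ft_force: [-0.3, 0.5, 0.7]
width: 0.0852
```

Run:
```python
from h import *
from plant import arm
d=arm.snapshot("wrist");np.savez("w6.npz",**d)
blobs(d,(("yellow",.084,300),),True)
goto((.4617,.3092,.042,99))
```

```text
yellow [500 153  12  37 355] circle ((0.5249602794647217, 0.07974031567573547), (0.017998911440372467, 0.040980253368616104), 116.46235656738281) rect [5.24700e-01 8.06000e-02 3.77000e-02 1.71000e-02 2.67304e+01]
yellow [ 235  182   44   42 1321] circle ((0.46193593740463257, 0.3090008795261383), (0.03052358701825142, 0.031834229826927185), 95.55323028564453) rect [ 0.4624  0.3091  0.0328  0.0316 23.3509]
t 37.27 p [0.4615 0.3084 0.1461] F [ 0.7 -0.4  0.1] w 0.0856 q [ 0.48  0.5   1.62 -0.    1.03  1.9 ]
t [ 0.0004 -0.0008  0.1041] a [ 0.     0.    -0.002]
```

Request:
arm_command:
  moves:
    - {"tx": 0, "ty": -0.0005, "tz": 0.035, "ax": 0, "ay": 0, "az": 0, "gripper": 0}
    - {"tx": 0, "ty": -0.0005, "tz": 0.075, "ax": 0, "ay": 0, "az": 0, "gripper": 0}
    - {"tx": 0, "ty": -0.0005, "tz": 0.104, "ax": 0, "ay": 0, "az": 0, "gripper": 0}
    - {"tx": 0, "ty": -0.0005, "tz": 0.104, "ax": 0, "ay": 0, "az": 0, "gripper": 0}
    - {"tx": 0, "ty": -0.0005, "tz": 0.104, "ax": 0, "ay": 0, "az": 0, "gripper": 0}
    - {"tx": 0, "ty": -0.0005, "tz": 0.104, "ax": 0, "ay": 0, "az": 0, "gripper": 1}
    - {"tx": 0, "ty": -0.0005, "tz": 0.104, "ax": 0, "ay": 0, "az": 0, "gripper": 1}
    - {"tx": 0, "ty": -0.0005, "tz": 0.104, "ax": 0, "ay": 0, "az": 0, "gripper": 1}
    - {"tx": 0, "ty": -0.0005, "tz": 0.104, "ax": 0, "ay": 0, "az": 0, "gripper": 1}
    - {"tx": 0, "ty": -0.0005, "tz": 0.104, "ax": 0, "ay": 0, "az": 0, "gripper": 1}
    - {"tx": 0, "ty": -0.0005, "tz": 0.104, "ax": 0, "ay": 0, "az": 0, "gripper": 1}
    - {"tx": 0, "ty": -0.0005, "tz": 0.104, "ax": 0, "ay": 0, "az": 0, "gripper": 1}
    - {"tx": 0, "ty": -0.0005, "tz": 0.104, "ax": 0, "ay": 0, "az": 0, "gripper": 1}

```text
clock: 38.35
ee_pos: [0.4616, 0.3104, 0.0432]
orientation: [0.997, 0.078, 0.001, -0.0]
ft_force: [0.2, -1.5, 11.3]
width: 0.0314
```

Request:
arm_command:
  moves:
    - {"tx": 0, "ty": 0, "tz": -0.02, "ax": 0, "ay": 0, "az": 0, "gripper": 1}
    - {"tx": 0, "ty": 0, "tz": -0.055, "ax": 0, "ay": 0, "az": 0, "gripper": 1}
    - {"tx": 0, "ty": 0, "tz": -0.09, "ax": 0, "ay": 0, "az": 0, "gripper": 1}
    - {"tx": 0, "ty": 0, "tz": -0.125, "ax": 0, "ay": 0, "az": 0, "gripper": 1}
    - {"tx": 0, "ty": 0, "tz": -0.135, "ax": 0, "ay": 0, "az": 0, "gripper": 1}
    - {"tx": 0, "ty": 0, "tz": -0.135, "ax": 0, "ay": 0, "az": 0, "gripper": 1}
    - {"tx": 0, "ty": 0, "tz": -0.135, "ax": 0, "ay": 0, "az": 0, "gripper": 1}

```text
clock: 38.93
ee_pos: [0.461, 0.3101, 0.1774]
orientation: [0.997, 0.078, 0.0, -0.0]
ft_force: [-0.6, -1.1, -1.4]
width: 0.0314
```

Run:
```python
from h import *
goto((.5241,-.0212,.176,99),(.5241,-.0212,.0515,99))
```

```text
t 38.93 p [0.461  0.3101 0.1774] F [-0.6 -1.1 -1.4] w 0.0314 q [0.48 0.46 1.59 0.   1.1  1.9 ]
t [0.0106 0.3371 0.0013] a [-0.    -0.001 -0.   ]
t [0.0105 0.3372 0.1258] a [-0.    -0.001 -0.   ]
```

Request:
arm_command:
  moves:
    - {"tx": 0.001, "ty": 0.033, "tz": 0, "ax": 0, "ay": 0, "az": 0, "gripper": 1}
    - {"tx": 0.002, "ty": 0.07, "tz": 0, "ax": 0, "ay": 0, "az": 0, "gripper": 1}
    - {"tx": 0.003, "ty": 0.11, "tz": 0, "ax": 0, "ay": 0, "az": 0, "gripper": 1}
    - {"tx": 0.005, "ty": 0.15, "tz": 0, "ax": 0, "ay": 0, "az": 0, "gripper": 1}
    - {"tx": 0.006, "ty": 0.19, "tz": 0, "ax": 0, "ay": 0, "az": 0, "gripper": 1}
    - {"tx": 0.008, "ty": 0.23, "tz": 0, "ax": 0, "ay": 0, "az": 0, "gripper": 1}
    - {"tx": 0.009, "ty": 0.27, "tz": 0, "ax": 0, "ay": 0, "az": 0, "gripper": 1}
    - {"tx": 0.0105, "ty": 0.31, "tz": 0, "ax": 0, "ay": 0, "az": 0, "gripper": 1}
    - {"tx": 0.0105, "ty": 0.337, "tz": 0, "ax": 0, "ay": 0, "az": 0, "gripper": 1}
    - {"tx": 0.0105, "ty": 0.337, "tz": 0, "ax": 0, "ay": 0, "az": 0, "gripper": 1}
    - {"tx": 0.0105, "ty": 0.337, "tz": 0, "ax": 0, "ay": 0, "az": 0, "gripper": 1}
    - {"tx": 0.0105, "ty": 0.337, "tz": 0.035, "ax": 0, "ay": 0, "az": 0, "gripper": 1}
    - {"tx": 0.0105, "ty": 0.337, "tz": 0.07, "ax": 0, "ay": 0, "az": 0, "gripper": 1}
    - {"tx": 0.0105, "ty": 0.337, "tz": 0.105, "ax": 0, "ay": 0, "az": 0, "gripper": 1}
    - {"tx": 0.0105, "ty": 0.337, "tz": 0.12, "ax": 0, "ay": 0, "az": 0, "gripper": 1}
    - {"tx": 0.0105, "ty": 0.337, "tz": 0.124, "ax": 0, "ay": 0, "az": 0, "gripper": 1}
    - {"tx": 0.0105, "ty": 0.337, "tz": 0.124, "ax": 0, "ay": 0, "az": 0, "gripper": 1}
    - {"tx": 0.0105, "ty": 0.337, "tz": 0.124, "ax": 0, "ay": 0, "az": 0, "gripper": 1}
    - {"tx": 0.0105, "ty": 0.337, "tz": 0.124, "ax": 0, "ay": 0, "az": 0, "gripper": 1}

```text
clock: 40.52
ee_pos: [0.5247, -0.0208, 0.0543]
orientation: [0.997, 0.079, 0.001, 0.0]
ft_force: [0.7, -0.6, -1.4]
width: 0.0315
```

Run:
```python
from h import *
goto((.5241,-.0212,.048,99))
```

```text
t 40.52 p [ 0.5247 -0.0208  0.0543] F [ 0.7 -0.6 -1.4] w 0.0315 q [-0.15  0.6   1.77  0.    0.77  1.26]
t [-0.0006  0.0003  0.0063] a [ 0.    -0.002  0.   ]
```

Request:
arm_command:
  moves:
    - {"tx": -0.0005, "ty": 0.0003, "tz": 0.003, "ax": 0, "ay": 0, "az": 0, "gripper": 1}
    - {"tx": -0.0005, "ty": 0.0003, "tz": 0.0055, "ax": 0, "ay": 0, "az": 0, "gripper": 1}
    - {"tx": -0.0005, "ty": 0.0003, "tz": 0.0065, "ax": 0, "ay": 0, "az": 0, "gripper": 1}
    - {"tx": -0.0005, "ty": 0.0003, "tz": 0.0065, "ax": 0, "ay": 0, "az": 0, "gripper": 1}
    - {"tx": -0.0005, "ty": 0.0003, "tz": 0.0065, "ax": 0, "ay": 0, "az": 0, "gripper": 1}

```text
clock: 40.93
ee_pos: [0.5245, -0.0218, 0.048]
orientation: [0.997, 0.078, 0.001, 0.0]
ft_force: [-2.1, -1.6, 16.7]
width: 0.0316
```

Request:
arm_command:
  moves:
    - {"tx": 0, "ty": 0, "tz": -0.0007, "ax": 0, "ay": 0, "az": 0, "gripper": 1}
    - {"tx": 0, "ty": 0, "tz": -0.0007, "ax": 0, "ay": 0, "az": 0, "gripper": 0}
    - {"tx": 0, "ty": 0, "tz": -0.0007, "ax": 0, "ay": 0, "az": 0, "gripper": 0}
    - {"tx": 0, "ty": 0, "tz": -0.0007, "ax": 0, "ay": 0, "az": 0, "gripper": 0}
    - {"tx": 0, "ty": 0, "tz": -0.0007, "ax": 0, "ay": 0, "az": 0, "gripper": 0}
    - {"tx": 0, "ty": 0, "tz": -0.0007, "ax": 0, "ay": 0, "az": 0, "gripper": 0}
    - {"tx": 0, "ty": 0, "tz": -0.0007, "ax": 0, "ay": 0, "az": 0, "gripper": 0}
    - {"tx": 0, "ty": 0, "tz": -0.03, "ax": 0, "ay": 0, "az": 0, "gripper": 0}
    - {"tx": 0, "ty": 0, "tz": -0.07, "ax": 0, "ay": 0, "az": 0, "gripper": 0}
    - {"tx": 0, "ty": 0, "tz": -0.11, "ax": 0, "ay": 0, "az": 0, "gripper": 0}
    - {"tx": -0.03, "ty": 0, "tz": -0.15, "ax": 0, "ay": 0, "az": 0, "gripper": 0}
    - {"tx": -0.06, "ty": 0, "tz": -0.17, "ax": 0, "ay": 0, "az": 0, "gripper": 0}
    - {"tx": -0.06, "ty": 0, "tz": -0.17, "ax": 0, "ay": 0, "az": 0, "gripper": 0}
    - {"tx": -0.06, "ty": 0, "tz": -0.17, "ax": 0, "ay": 0, "az": 0, "gripper": 0}
    - {"tx": -0.06, "ty": 0, "tz": -0.17, "ax": 0, "ay": 0, "az": 0, "gripper": 0}

```text
clock: 42.18
ee_pos: [0.4646, -0.0309, 0.2168]
orientation: [0.997, 0.078, 0.0, 0.0]
ft_force: [0.0, -0.5, 0.0]
width: 0.0853
```

Run:
```python
from h import *
from plant import arm
d=arm.snapshot("wrist");cv2.imwrite("pics/w7.png",d["frame"][:,:,::-1])
blobs(d,(("red",.089,300),("blue",.089,300),("yellow",.089,300)),True)
s=arm.snapshot("scene");cv2.imwrite("pics/s7.png",cv2.resize(s["frame"][90:270,100:370],None,fx=2.5,fy=2.5)[:,:,::-1])
# coaster vs. body in scene: centre of jar cap top by depth, tumbler check
P=cloud(s)
for c in("red","blue","yellow"):
    q=P[mask(s["frame"],c)];q=q[(q[:,2]>.085)&(q[:,2]<.1)&(q[:,0]<.7)];print(c,q.mean(0).round(4))
q=P[110:200,100:170].reshape(-1,3);k=(q[:,2]>.085)&(q[:,2]<.11);print("tumbler",q[k].mean(0).round(3))
s0=dict(np.load("scene0.npz"));print("diff tumbler",np.abs(s0["frame"][115:190,115:160].astype(int)-s["frame"][115:190,115:160]).mean())
goto((.5,0,.2,99))
```

```text
red [ 284   39   52   46 1592] circle ((0.5817329287528992, -0.059887755662202835), (0.038074616342782974, 0.04997625574469566), 40.55885696411133) rect [ 5.83000e-01 -5.94000e-02  3.90000e-02  4.95000e-02  5.58562e+01]
blue [ 177   41   53   45 1552] circle ((0.5653692483901978, 0.03399968892335892), (0.037742968648672104, 0.05008343234658241), 160.4549102783203) rect [5.66600e-01 3.40000e-02 4.92000e-02 3.92000e-02 5.43234e+01]
blue [  0 303  15  52 426] circle ((0.07949124276638031, 0.4088151454925537), (0.037301842123270035, 0.20943039655685425), 63.684932708740234) rect [7.15000e-02 4.07400e-01 3.80000e-02 2.13800e-01 6.41329e+01]
yellow [ 235   89   45   45 1503] circle ((0.5285380482673645, -0.020731057971715927), (0.03886549174785614, 0.0399356335401535), 101.5066146850586) rect [ 5.29100e-01 -2.09000e-02  4.00000e-02  3.93000e-02  5.32135e+01]
red [ 0.5909 -0.0668  0.0891]
blue [0.5714 0.0455 0.0889]
yellow [ 0.5253 -0.0209  0.0893]
tumbler [ 0.712 -0.244  0.094]
diff tumbler 9.128296296296297
t 42.28 p [ 0.4647 -0.0308  0.2159] F [-0.1 -0.2 -0.7] w 0.0854 q [-0.19  0.29  1.74  0.    1.11  1.22]
t [ 0.0397 -0.0249  0.0159] a [-0.     0.001 -0.   ]
```

View pics/w7.png

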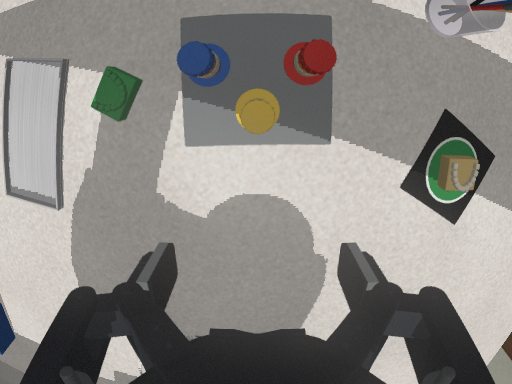

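View pics/s7.png

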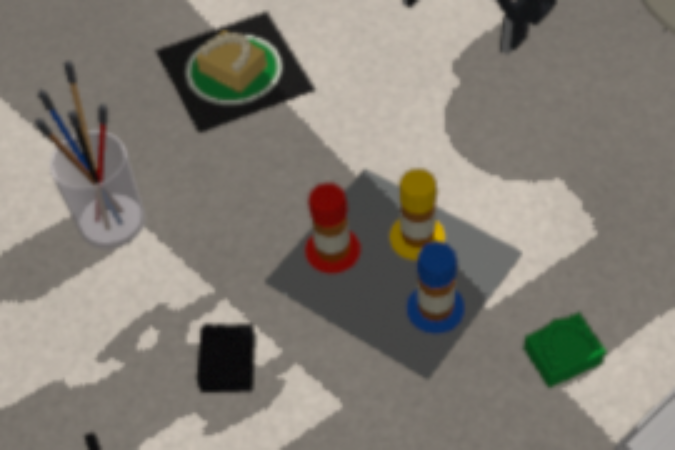

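The final views show all three jars upright on their own colours, the cast teeth up in the ring, and the tumbler in place at (.712,-.244). Handing in.

```bash
python3 -c "
from plant import arm
print(arm.hand_in())"
```

```text
the job is handed in; nothing more can be done
None
```

I moved the three jars one by one into the tray and set the cast teeth up in the middle of the ring. Then I put blue, red and yellow back on their own coasters and handed the job in at about 42 s, with the gripper open and clear of everything.

**Last checks:**
- **Jars:** all three stand upright, cap tops at 89 mm. Scene-camera depth puts them at red (.591, -.067), blue (.571, .046) and yellow (.525, -.021), each about 2 mm or less from the coaster middle I had measured.
- **Cast:** it looked teeth up and about centred in the ring, with the block around 1–2 mm off. I made no separate ring fit after placing it.
- **Tumbler:** it was at (.712, -.244) at the end, against (.712, -.246) at the start. The picture around it changed slightly, which I took to be shadows.
- **Forces:** the highest force I read was about 19 N, when setting down the cast and the red jar.

**Disagreements:** the top and wrist cameras differed by 1–3 mm in x on the coasters. For placing the jars I used the wrist camera, which matched the known grip positions to about 1 mm. The last wrist view could not confirm how well red and blue are centred, because cap and coaster merge in it; the only other check on them is the scene camera above.

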